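Lock the board test fixture with its rod

TASK

Make the board test fixture ready for a test run: swing its clear lid fully down, then take the locking rod from its rest by its handle and thread it from the fixture's left side through the near bushing, the lug on the lid's front edge and the far bushing, until its collar is up against the bushing block. Finish while still holding the rod fully home by its handle, because I am going to put the clip on its far end. Leave the other loose things (tin, solder spool, black carton, battery) where they are.

Things in the scene. Friction and masses are not known exactly. Their poses are not given: they have to be found in the camera images.
- test_fixture: Fixed board test fixture: black base with aluminium top plate at z 50 mm, 150 mm wide (y), x -110 to +100 mm. Origin on the bench; x to its back (hinge side), y to its left, z up. On its front stand two bored aluminium bushing blocks (26 mm in x, z 50 to 76 mm; y 55 to 75 mm left, -75 to -55 mm right); their straight 11.5 mm holes share one level axis along y at x = -90, z = 63 mm.
- bushing_near (a point): Centre of the mouth of the left bushing, on the outer (left) face of the left block: the rod enters here and travels along the fixture's -y. Fixture frame (-90, 75, 63) mm, axes as the fixture's.
- bushing_far (a point): Centre of the right bushing's hole on the outer (right) face of the right block, where the nose comes out. Fixture frame (-90, -75, 63) mm, axes as the fixture's.
- lid_hinge (a point): Middle of the lid's hinge axis, fixture frame (90, 0, 66) mm; the axis runs along the fixture's y.
- lid (a joint): Angle of the clear lid (rad): 0 fully down, grows as its front edge rises, 1.5 at most; starts at 1.2 to 1.4. Stiff hinge: above about 1.1 it stays where it is left, below about 1.0 it sinks shut by itself in about 3 s and stays down. Pushing its front edge takes about 2 N. The lid is 100 mm wide, 166 mm long and 13 mm thick at its top rails.
- lid_lug (a point): Centre of the bored aluminium lug on the lid's front edge: 40 mm along y, 24 x 24 mm, hole 15.5 mm along y, 180 mm from the hinge axis and, with the lid shut, 3 mm below it. Axes as the lid's (the fixture's when shut). Only with the lid fully down is its hole in line with the two bushings.
- lid_tab (a point): Top face of the black lift tab above the lug (36 mm along y, 46 mm long, 10 mm thick, its front end 210 mm from the hinge axis); this point lies 198 mm out from the hinge axis and 19.5 mm above it when shut (then 85.5 mm above the bench). Axes as the lid's.
- locking_rod: Loose locking rod, about 70 g: steel shaft 10 mm thick, 170 mm long, the last 12 mm tapering to a 4 mm nose; steel collar 22 mm across, 5 mm long; behind it a black ribbed handle 18 mm thick, 45 mm long. Origin on the axis at the collar's front face, x along the shaft to the nose. Starts level in the notches of the rest, axis 40 mm above the bench, nose to the right.
- rod_tip (a point): End of the rod's nose, on its axis, 170 mm in front of the collar's front face.
- rod_handle (a point): Middle of the rod's black handle, on its axis, 27.5 mm behind the collar's front face.
- rod_rest: Fixed black rod rest: base 125 x 50 x 12 mm, two notched posts (30 mm wide, 10 mm thick, top at 43 mm, notches 12.8 mm wide, open upwards) at x = -45 and +45 mm. Origin at the centre of its underside, x along the resting rod to its nose. The handle hangs free past the -x post, its middle at x = -92.5 mm.
- flux_tin: Bystander: round yellow and blue tin, 64 mm across, 28 mm high.
- solder_spool: Bystander: spool of solder, 68 mm across, 62 mm high.
- module_box: Bystander: small black carton, 75 x 74 x 32 mm.
- cell_9v: Bystander: black and copper-coloured block battery lying flat, 52 x 27 x 18 mm.

How it is judged:
By the outcome, as a careful person would: the job done as asked, in the order asked, and still so for the second after the job is handed in, while the arm keeps its last pose, push and grip.
It also fails if it takes over 64 s, if anything falls off the work surface, if the arm or the gripper's body presses on something with over 40 N, if the wrist force passes 120 N, or if a joint passes its speed limit or range.

ROBOT

A 6-joint arm with a two-finger parallel gripper is mounted at the origin on a cart in front of the work surface, level with it; the furniture and walls round the work are solid. World frame = base frame: x ahead of the robot, y to its left, z up, the work surface at z = 0. Lengths are in m, angles in degrees, forces in N, time in s.
With the tool pointing down it reaches from about 0.35 to 0.875 m from the base axis. Payload 15.5 kg.
Tool frame: the origin (TCP) lies at the very end of the fingers, on their centre line; the grasp point (between the pads) lies 19 mm behind it (env.pinch_z is the distance from the TCP to the grasp point, in m); z points along the fingers, y is the direction in which the jaws open and shut (so a half turn about z gives the same grasp; the last joint's range is limited). The gripper opens to 85 mm and grips with 20 to 120 N. Pads are 22 mm wide; open, the fingers measure 114 mm over their backs; the gripper's body (76 mm by 85 mm) begins 54 mm behind the grasp point. The pads swing forward as they close: fully open they stand 13 mm farther back than shut.
Start: joints at [60.361, 28.281, 77.091, -0, 74.628, -5.472], TCP at [0.256, 0.57, 0.198] pointing down, gripper open.
Joint ranges: [-166.48, 166.48], [-47.26, 123.95], [12.59, 153.08], [-70.14, 250.14], [6.76, 159.57], [-176.63, 176.63]. Speed limits (degrees/s): [108.29, 108.29, 147.25, 172.46, 172.46, 172.46].

INTERFACE

Orientations are given as [roll, pitch, yaw] about the fixed x, y, z axes, in that order (R = Rz(yaw) Ry(pitch) Rx(roll)).
In Python, from rig import sensors, viewer, env gives the robot as it stands.
- The arm moves only by the tool apply_moves, never from a script. Its argument "steps" is a list that holds one entry, the list of rows, each a list of 7 numbers: the turn, a rotation vector about the tool's x, y, z in degrees, then the shift along the tool's x, y, z in m, then the finger opening in m, from 0 to 0.0854. In form: [[[ax, ay, az, tx, ty, tz, claw], ...]]. A call has 1 to 8 rows; each row shifts and turns the commanded pose from where the row before left it, along the tool's axes as they then stand; what a row does not reach is not made up. A row lasts 1/12 s, in which the tool goes at most 41.7 mm and 7.16 degrees, less where a joint would pass 70% of its speed; a pose out of reach is approached as far as the arm can. A call is refused whole if a number of a shift passes 0.0417 or a number of a turn 7.16, either way. A call with a gripper value outside its range is refused whole. The fingers move at their own pace and stop on an object; "force" is the grip in N (left out, the last holds). Time passes only in rows, so rows that do not move let the fingers close. It gives the time, the measured TCP pose, the force and the opening at its end, in the units of the state.
- sensors.state(): the state, without advancing time (a new reading comes with each control period).
- viewer.camera(name): name is "side" or "top"; returns a dict with "img" (420x560x3 uint8, blue, green, red), "mtx" (3x3 intrinsics, pixels), "R" (3x3) and "t" (3): a world point X has camera coordinates R X + t. Camera axes: x right, y down, z forward; pixel columns grow to the right and rows downward; lengths in m; the calibration is good to about 2 mm. A picture is of the moment at which its call begins. There is no depth.
- env.finish_job(): hands the job in, once; it reports no verdict.
The state is a dict: "t": time; "joint_positions": joint angles; "joint_vel": joint speeds; "effort": joint torques, N m; "tcp_pos": TCP position; "orientation": TCP orientation; "ft_force": force on the tool from outside, world axes, zero at the start; "moment": the same for the moment, N m; "width": finger opening in m.
Only numpy, scipy, OpenCV 4.12 (cv2) and the standard library are available. Lean on these libraries where they do the work, as an engineer would, in place of code of your own. Each camera call takes 0.05 s, during which the arm holds its last target.

## Working session

There is one attempt and no reset: what is moved stays moved. The work goes in short steps, Python scripts to look and compute and a tool call to move; the robot and the scene stay as the last step left them, time stands still between calls to the robot, and variables do not carry over. Pictures are saved under pics/ and viewed, and the job is handed in when it is done.

Besides the shell and the picture viewer there is one more tool, called after ">>>" by a JSON object that holds its "method" and its "body". apply_moves: Moves the arm, as the interface text tells. Its arguments: {"type":"object","properties":{"steps":{"type":"array"},"force":{"type":"number"}},"required":["steps"]}

```bash
mkdir -p pics; ls
python3 - <<'E'
from rig import sensors, viewer, env
import cv2, numpy as np
np.set_printoptions(precision=4,suppress=True)
print(sensors.state(), env.pinch_z)
for n in ("side","top"):
    c=viewer.camera(n); cv2.imwrite(f"pics/{n}0.png",c["img"]); print(n,c["mtx"],c["R"],c["t"])
E
```

```text
pics
{'t': 0.0, 'joint_positions': array([60.3603, 28.3157, 77.1282, -0.0014, 74.6275, -5.4722]), 'joint_vel': array([-0.0579,  0.0812, -0.0456,  0.023 , -0.0401, -0.0544]), 'effort': array([ -0.0037, -88.2151, -38.3865,  -0.0003,   0.01  ,   0.0001]), 'tcp_pos': array([0.2557, 0.5699, 0.1978]), 'orientation': array([-179.9288,   -0.0054,  155.8329]), 'ft_force': array([ 0.0557, -0.8401,  0.5563]), 'moment': array([0.0395, 0.0059, 0.0059]), 'width': 0.08522344686680573} 0.0187
side [[409.5744   0.     286.8356]
 [  0.     409.5744 216.8139]
 [  0.       0.       1.    ]] [[ 0.9633 -0.2684 -0.0082]
 [-0.1193 -0.4003 -0.9086]
 [ 0.2406  0.8762 -0.4176]] [-0.4466  0.1692  0.7638]
top [[400.5114   0.     281.4363]
 [  0.     400.5114 207.0844]
 [  0.       0.       1.    ]] [[-0.0912 -0.9958 -0.0022]
 [-0.972   0.0895 -0.2171]
 [ 0.2163 -0.0176 -0.9762]] [0.1584 0.491  0.9882]
```

View pics/side0.png

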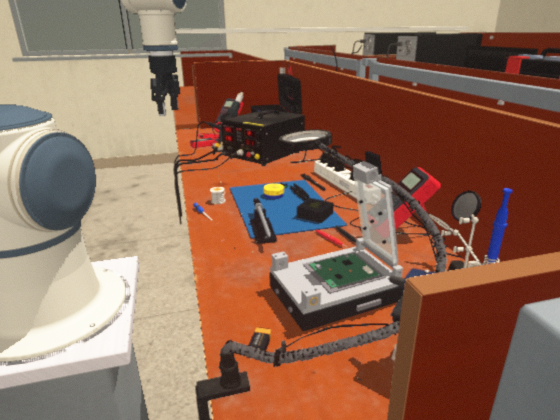

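View pics/top0.png

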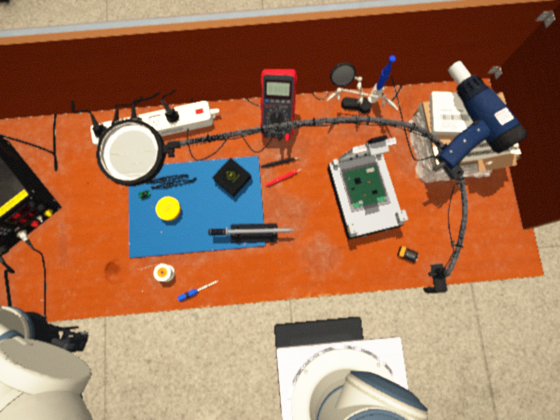

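Run:
```python
import cv2
s=cv2.imread("pics/side0.png");t=cv2.imread("pics/top0.png")
def z(i,x0,y0,x1,y1,f,n):
    cv2.imwrite(n,cv2.resize(i[y0:y1,x0:x1],None,fx=f,fy=f,interpolation=cv2.INTER_CUBIC))
z(t,190,120,450,280,3,"pics/t0z.png")
z(t,320,130,420,245,5,"pics/t0f.png")
z(s,230,155,430,330,3.4,"pics/s0f.png")
z(s,185,165,345,285,5,"pics/s0r.png")
```

```text
(no output)
```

View pics/t0z.png

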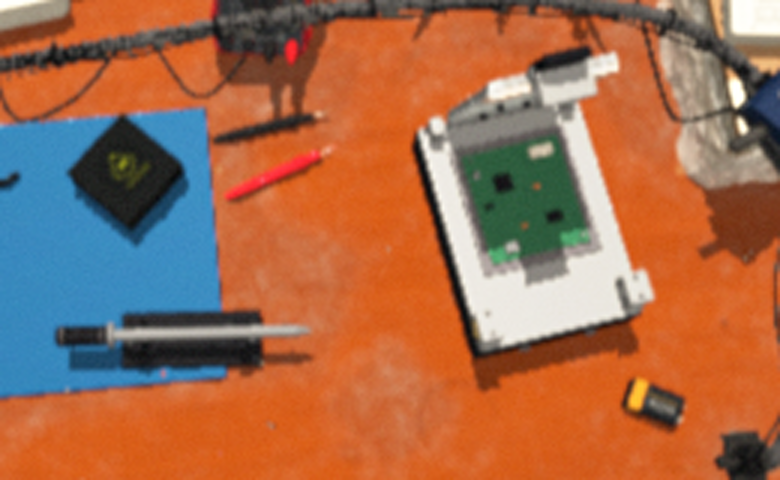

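View pics/t0f.png

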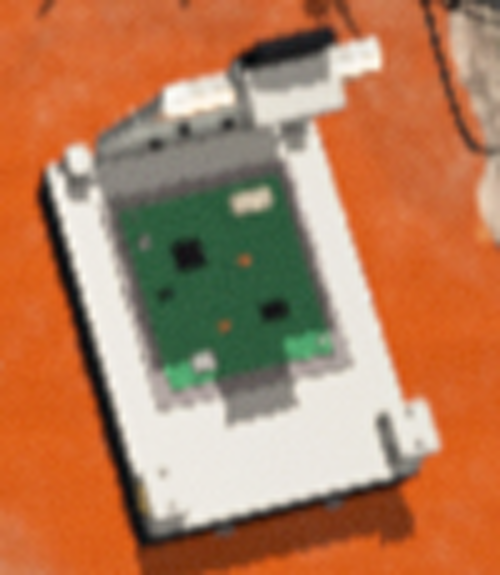

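View pics/s0f.png

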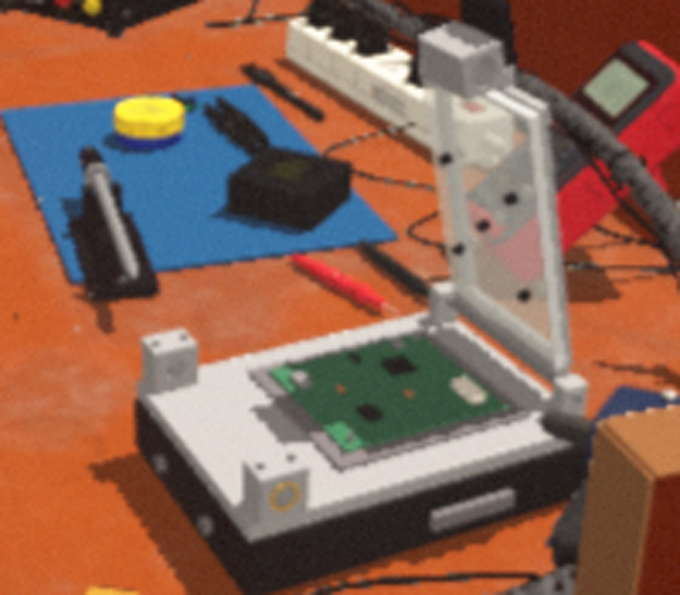

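View pics/s0r.png

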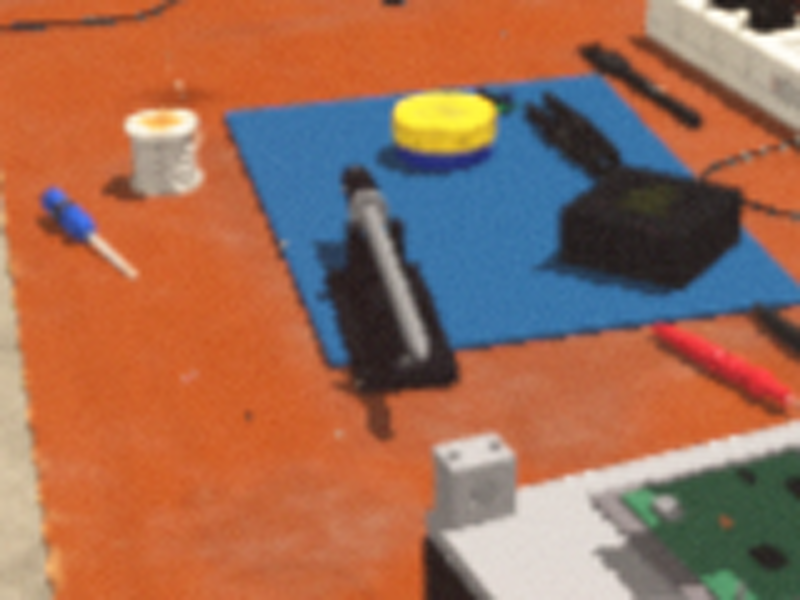

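```bash
cat > h.py <<'E'
import cv2, numpy as np
def z(i,x0,y0,x1,y1,f,n,step=10):
    o=cv2.resize(i[y0:y1,x0:x1],None,fx=f,fy=f,interpolation=cv2.INTER_CUBIC)
    for x in range(x0,x1,step):
        u=int((x-x0+.5)*f); cv2.line(o,(u,0),(u,6),(0,255,255),1); cv2.putText(o,str(x),(u,18),0,.4,(0,255,255),1)
    for y in range(y0,y1,step):
        v=int((y-y0+.5)*f); cv2.line(o,(0,v),(6,v),(0,255,255),1); cv2.putText(o,str(y),(8,v+4),0,.4,(0,255,255),1)
    cv2.imwrite(n,o)
np.set_printoptions(precision=4,suppress=True)
CAM={"side":dict(K=np.array([[409.5744,0,286.8356],[0,409.5744,216.8139],[0,0,1]])),"top":dict(K=np.array([[400.5114,0,281.4363],[0,400.5114,207.0844],[0,0,1]]))}
E
python3 - <<'E'
from h import *
from rig import viewer
for n in ("side","top"):
    c=viewer.camera(n); np.savez(n+"_cam.npz",mtx=c["mtx"],R=c["R"],t=c["t"])
s=cv2.imread("pics/side0.png");t=cv2.imread("pics/top0.png")
z(t,325,175,415,245,8,"pics/a1.png")
z(t,325,130,405,185,9,"pics/a2.png")
z(s,265,245,340,320,8,"pics/a3.png")
z(s,340,155,420,255,6,"pics/a4.png")
E
```

```text
(no output)
```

View pics/a1.png

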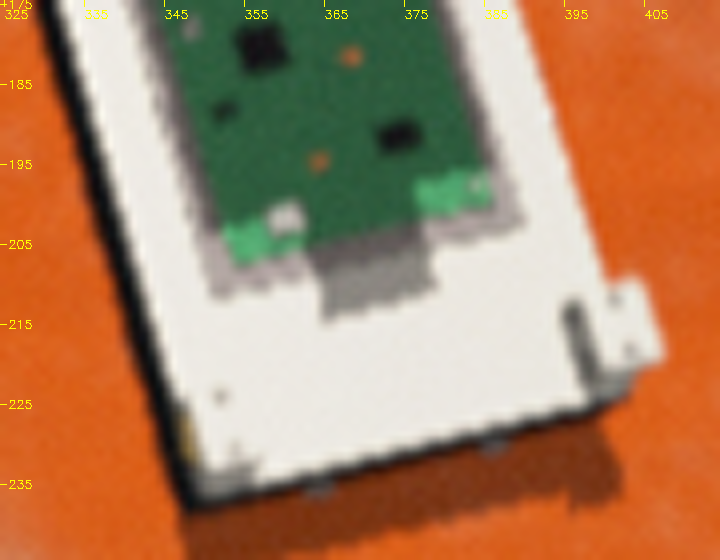

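View pics/a2.png

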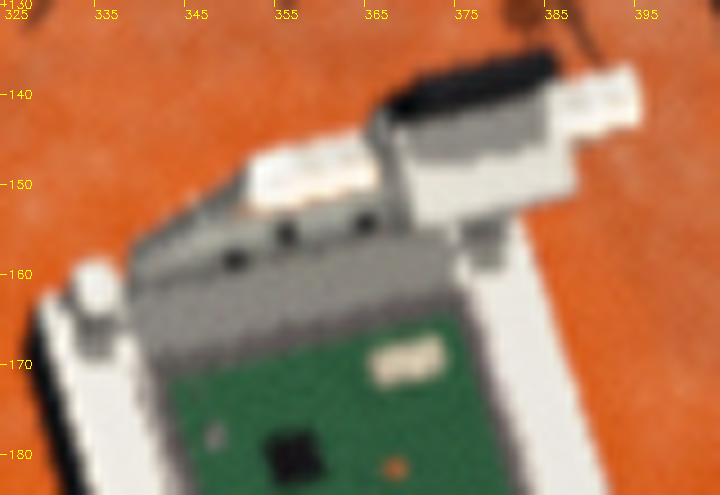

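View pics/a3.png

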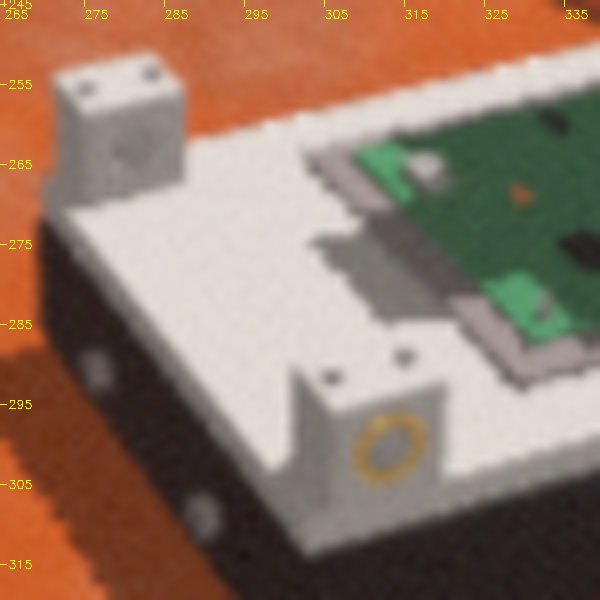

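View pics/a4.png

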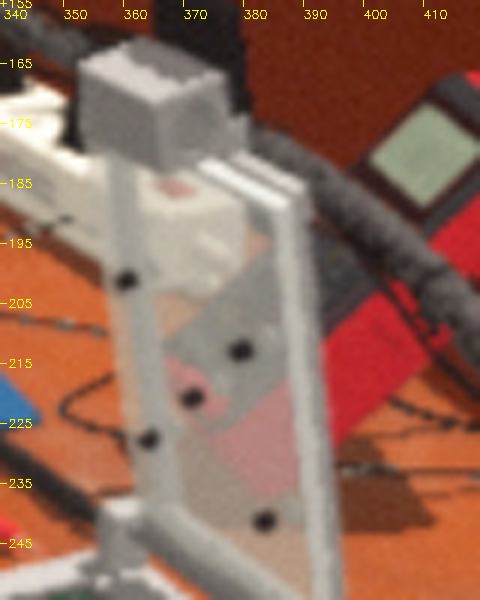

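```bash
cat >> h.py <<'E'
for n in CAM:
    d=np.load(n+"_cam.npz"); CAM[n]={k:d[k] for k in ("mtx","R","t")}
def proj(n,X):
    c=CAM[n]; P=np.atleast_2d(X)@c["R"].T+c["t"]; q=P@c["mtx"].T; return q[:,:2]/q[:,2:]
def Rz(a): return np.array([[np.cos(a),-np.sin(a),0],[np.sin(a),np.cos(a),0],[0,0,1]])
def tri(us,ut):
    A=[]
    for n,u in(("side",us),("top",ut)):
        P=CAM[n]["mtx"]@np.c_[CAM[n]["R"],CAM[n]["t"]]
        A+= [u[0]*P[2]-P[0],u[1]*P[2]-P[1]]
    v=np.linalg.svd(np.array(A))[2][-1]; return v[:3]/v[3]
def atz(n,u,zz):
    c=CAM[n]; C=-c["R"].T@c["t"]; d=c["R"].T@np.linalg.inv(c["mtx"])@[u[0],u[1],1]; return C+d*(zz-C[2])/d[2]
E
cat > fit.py <<'E'
from h import *
from scipy.optimize import least_squares
T=[((-77,-75,76),(404.5,209.75)),((-103,-75,76),(407.5,218.9)),((-103,-55,76),(399.1,221)),((-110,75,50),(349.5,236.4)),((100,75,50),(329.8,161.7)),((-90,75,63),(347.9,228.9))]
S=[((-103,75,76),(271.4,253.6)),((-77,75,76),(283.6,251)),((-77,55,76),(287.9,256.4)),((-103,55,76),(274.25,258.6)),((-103,-55,76),(301,290.4)),((-103,-75,76),(306,296)),((-77,-75,76),(319.9,292.25)),((-90,-75,63),(313.25,300.4))]
def res(p,use="TS"):
    r=[]
    for n,L in(("top",T),("side",S)):
        if n[0].upper() not in use: continue
        X=np.array([a for a,_ in L])/1e3@Rz(p[2]).T+[p[0],p[1],0]
        r.append(proj(n,X)-np.array([b for _,b in L]))
    return np.concatenate(r).ravel()
x0=atz("top",(370,190),.05); p0=[x0[0],x0[1],.2]
for u in("T","S","TS"):
    f=least_squares(res,p0,args=(u,),loss="soft_l1"); print(u,f.x[:2],np.degrees(f.x[2])); 
print(res(f.x).reshape(-1,2)); np.save("fix.npy",f.x)
E
python3 fit.py
```

```text
T [ 0.5295 -0.1131] 7.7200977744637695
S [ 0.5312 -0.1117] 8.509061979080256
TS [ 0.5307 -0.1124] 8.26303630356764
[[-0.0827 -0.9183]
 [-0.0151 -0.2996]
 [ 0.8072 -0.5812]
 [-0.1457  0.1185]
 [-1.5355 -0.7426]
 [ 0.1747 -0.6918]
 [-0.3368  0.4653]
 [-0.1077  0.2718]
 [-0.2304 -0.4065]
 [ 0.773   0.3055]
 [-0.7216 -0.6241]
 [-0.3783  0.3072]
 [-0.023   0.1477]
 [-0.5945  0.5159]]
```

Run:
```python
from h import *
from scipy.spatial.transform import Rotation
s=cv2.imread("pics/side0.png");t=cv2.imread("pics/top0.png")
z(s,290,120,460,340,3,"pics/b1.png"); z(t,240,90,480,300,3.2,"pics/b2.png")
for u in [(200,143),(240,136),(300,124),(340,120),(370,121),(400,126),(430,142),(455,170),(462,220)]:
    print(u,[tuple(np.round(proj("side",atz("top",u,zz))[0]).astype(int)) for zz in (.05,.1,.15,.2,.25,.3,.35,.4,.45)], atz("top",u,.2)[:2],atz("top",u,.4)[:2])
```

```text
(200, 143) [(np.int64(336), np.int64(187)), (np.int64(332), np.int64(172)), (np.int64(326), np.int64(156)), (np.int64(321), np.int64(140)), (np.int64(315), np.int64(122)), (np.int64(309), np.int64(103)), (np.int64(302), np.int64(83)), (np.int64(295), np.int64(61)), (np.int64(287), np.int64(38))] [0.6395 0.2891] [0.5565 0.2529]
(240, 136) [(np.int64(355), np.int64(200)), (np.int64(350), np.int64(184)), (np.int64(344), np.int64(167)), (np.int64(337), np.int64(148)), (np.int64(330), np.int64(129)), (np.int64(323), np.int64(109)), (np.int64(315), np.int64(87)), (np.int64(307), np.int64(63)), (np.int64(298), np.int64(38))] [0.6482 0.1958] [0.5632 0.181 ]
(300, 124) [(np.int64(393), np.int64(225)), (np.int64(385), np.int64(206)), (np.int64(377), np.int64(186)), (np.int64(369), np.int64(164)), (np.int64(360), np.int64(142)), (np.int64(351), np.int64(118)), (np.int64(341), np.int64(93)), (np.int64(331), np.int64(67)), (np.int64(320), np.int64(39))] [0.6651 0.0541] [0.5763 0.0718]
(340, 120) [(np.int64(420), np.int64(247)), (np.int64(410), np.int64(225)), (np.int64(401), np.int64(202)), (np.i
[... 1189 characters left out ...]
.593  -0.2405] [ 0.5207 -0.1552]
(455, 170) [(np.int64(425), np.int64(361)), (np.int64(411), np.int64(323)), (np.int64(397), np.int64(285)), (np.int64(383), np.int64(246)), (np.int64(368), np.int64(207)), (np.int64(354), np.int64(167)), (np.int64(339), np.int64(126)), (np.int64(324), np.int64(86)), (np.int64(309), np.int64(44))] [ 0.5209 -0.2854] [ 0.4651 -0.1898]
(462, 220) [(np.int64(331), np.int64(379)), (np.int64(321), np.int64(338)), (np.int64(311), np.int64(297)), (np.int64(300), np.int64(256)), (np.int64(289), np.int64(215)), (np.int64(279), np.int64(173)), (np.int64(268), np.int64(131)), (np.int64(257), np.int64(88)), (np.int64(246), np.int64(45))] [ 0.4053 -0.2795] [ 0.3761 -0.1852]
```

View pics/b1.png

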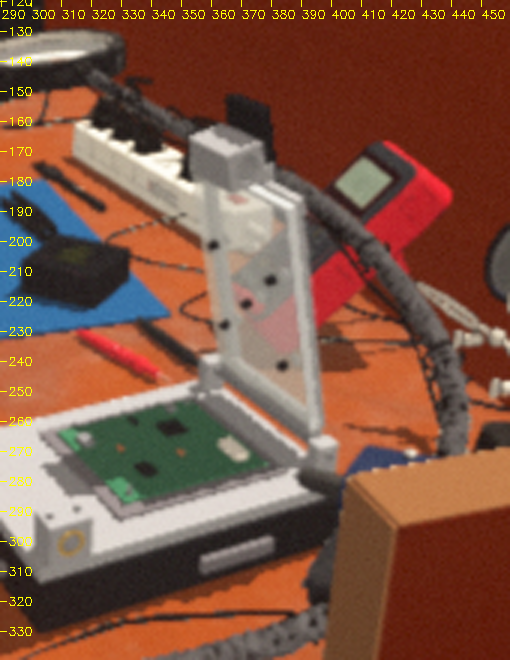

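View pics/b2.png

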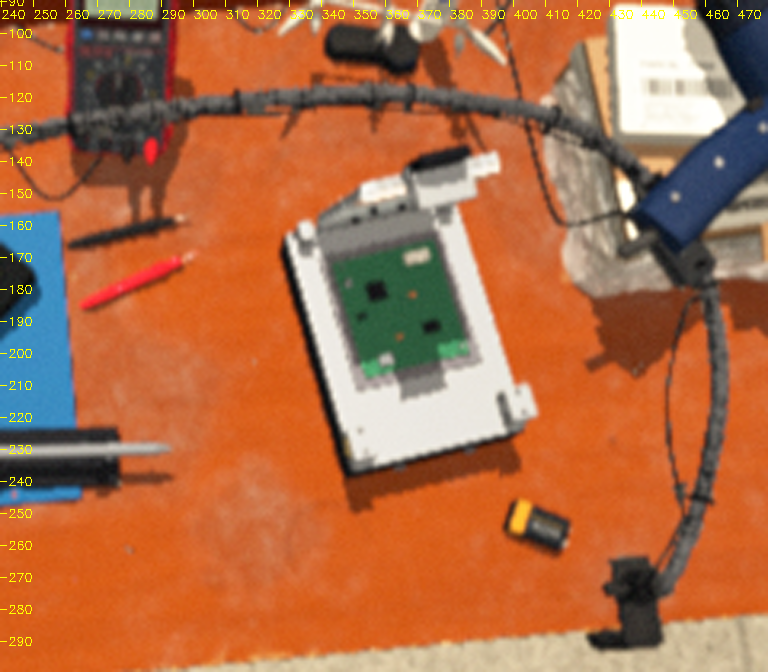

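```bash
cat >> h.py <<'E'
def F2W(X,p=None):
    p=np.load("fix.npy") if p is None else p
    return np.atleast_2d(X)/1e3@Rz(p[2]).T+[p[0],p[1],0]
def lid(X,th):  # X: (out, y, up) mm
    X=np.atleast_2d(np.array(X,float)); o,y,u=X.T
    return F2W(np.c_[90-o*np.cos(th)+u*np.sin(th),y,66+o*np.sin(th)+u*np.cos(th)])
def box(a0,a1,b0,b1,c0,c1):
    return np.array([(a,b,c) for a in(a0,a1) for b in(b0,b1) for c in(c0,c1)],float)
EDG=[(0,1),(2,3),(4,5),(6,7),(0,2),(1,3),(4,6),(5,7),(0,4),(1,5),(2,6),(3,7)]
def draw(img,n,W,f,x0,y0,col):
    q=(proj(n,W)-[x0,y0]+.5)*f
    for a,b in EDG: cv2.line(img,tuple(np.round(q[a]*8).astype(int)),tuple(np.round(q[b]*8).astype(int)),col,1,cv2.LINE_AA,3)
E
python3 - <<'E'
from h import *
for n,(x0,y0,x1,y1,f) in {"side":(260,145,420,330,3.2),"top":(320,125,420,245,5)}.items():
    im=cv2.imread(f"pics/{n}0.png"); o=cv2.resize(im[y0:y1,x0:x1],None,fx=f,fy=f,interpolation=cv2.INTER_CUBIC)
    for B in (box(-110,100,-75,75,0,50),box(-103,-77,55,75,50,76),box(-103,-77,-75,-55,50,76)): draw(o,n,F2W(B),f,x0,y0,(255,0,255))
    for th,c in((1.2,(255,255,0)),(1.3,(0,255,0)),(1.4,(0,0,255))):
        draw(o,n,lid(box(168,192,-20,20,-15,9),th),f,x0,y0,c)
        draw(o,n,lid(box(164,210,-18,18,9.5,19.5),th),f,x0,y0,c)
    cv2.imwrite(f"pics/ov_{n}.png",o)
for th in(1.2,1.3,1.4): print(th,lid((198,0,19.5),th),lid((210,0,19.5),th))
E
```

```text
1.2 [[ 0.5668 -0.1072  0.2576]] [[ 0.5625 -0.1078  0.2688]]
1.3 [[ 0.586  -0.1044  0.262 ]] [[ 0.5828 -0.1049  0.2736]]
1.4 [[ 0.6055 -0.1016  0.2644]] [[ 0.6035 -0.1019  0.2763]]
```

View pics/ov_side.png

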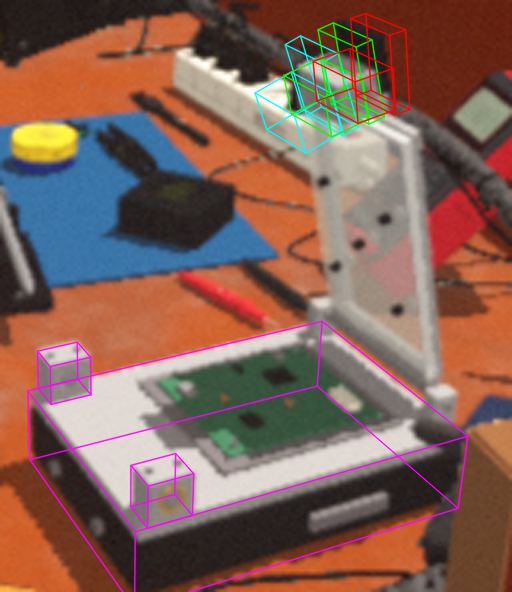

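View pics/ov_top.png

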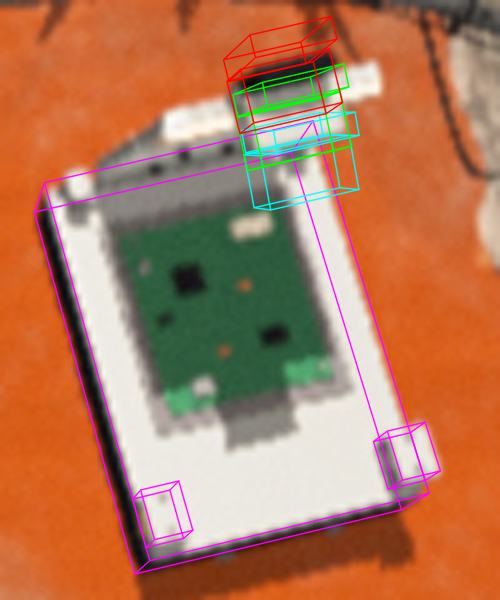

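```bash
cat > plan.py <<'E'
# usage: plan.py x y z yaw nrows claw [start x y z yaw] ; prints one call's rows (tilt corrections separate)
import sys; from h import *
from scipy.spatial.transform import Rotation as Ro
from rig import sensors
def plan(target,yaw,n,claw,cmd=None,roll=180.,pitch=0.):
    s=sensors.state()
    p=np.array(s["tcp_pos"]) ; R=Ro.from_euler("xyz",s["orientation"],degrees=True)
    if cmd is not None: p=np.array(cmd[:3]); R=Ro.from_euler("xyz",cmd[3:],degrees=True)
    Rt=Ro.from_euler("xyz",[roll,pitch,yaw],degrees=True); target=np.array(target)
    dv=(R.inv()*Rt).as_rotvec(degrees=True)/n
    st=(target-p)/n; rows=[]
    for k in range(n):
        R2=R*Ro.from_rotvec(dv,degrees=True)
        t=R2.inv().apply(target-(n-1-k)*st-p) ; a=np.round(dv,2); t=np.round(t,4)
        rows.append([float(v) for v in a]+[float(v) for v in t]+[claw]); p=p+R2.apply(t); R=R2
    return rows
if __name__=="__main__":
    a=[float(v) for v in sys.argv[1:]]
    r=plan(a[:3],a[3],int(a[4]),a[5],a[6:12] if len(a)>=12 else None)
    print(r)
    print("max mm/row",max(np.linalg.norm(x[3:6]) for x in r)*1e3)
E
python3 plan.py .39 .34 .30 136 8 0; python3 plan.py .645 -.10 .32 98.3 16 0 .39 .34 .30 180 0 136
```

```text
[[-0.01, 0.0, 2.48, -0.0279, -0.0182, -0.0127, 0.0], [-0.01, 0.0, 2.48, -0.0286, -0.0169, -0.0128, 0.0], [-0.01, 0.0, 2.48, -0.0294, -0.0157, -0.0127, 0.0], [-0.01, 0.0, 2.48, -0.03, -0.0145, -0.0127, 0.0], [-0.01, 0.0, 2.48, -0.0306, -0.0131, -0.0128, 0.0], [-0.01, 0.0, 2.48, -0.0312, -0.0117, -0.0127, 0.0], [-0.01, 0.0, 2.48, -0.0316, -0.0104, -0.0128, 0.0], [-0.01, 0.0, 2.48, -0.032, -0.0091, -0.0127, 0.0]]
max mm/row 35.66707164879113
[[0.0, -0.0, 2.36, -0.0309, -0.0074, -0.0013, 0.0], [0.0, -0.0, 2.36, -0.0312, -0.0062, -0.0012, 0.0], [0.0, -0.0, 2.36, -0.0314, -0.0049, -0.0012, 0.0], [0.0, -0.0, 2.36, -0.0316, -0.0036, -0.0013, 0.0], [0.0, -0.0, 2.36, -0.0317, -0.0023, -0.0013, 0.0], [0.0, -0.0, 2.36, -0.0317, -0.001, -0.0012, 0.0], [0.0, -0.0, 2.36, -0.0318, 0.0004, -0.0012, 0.0], [0.0, -0.0, 2.36, -0.0318, 0.0016, -0.0013, 0.0], [0.0, -0.0, 2.36, -0.0316, 0.0029, -0.0013, 0.0], [0.0, -0.0, 2.36, -0.0315, 0.0043, -0.0012, 0.0], [0.0, -0.0, 2.36, -0.0313, 0.0055, -0.0012, 0.0], [0.0, -0.0, 2.36, -0.0311, 0.0068, -0.0013, 0.0], [0.0, -0.0, 2.36, -0.0307, 0.0081, -0.0013, 0.0], [0.0, -0.0, 2.36, -0.0304, 0.0093, -0.0012, 0.0], [0.0, -0.0, 2.36, -0.03, 0.0106, -0.0012, 0.0], [0.0, -0.0, 2.36, -0.0295, 0.0118, -0.0013, 0.0]]
max mm/row 31.866753835306163
```

>>> {"method": "apply_moves", "body": {"steps": [[[0,0,2.5,-0.028,-0.018,-0.013,0],[0,0,2.5,-0.0285,-0.017,-0.013,0],[0,0,2.5,-0.0295,-0.0155,-0.013,0],[0,0,2.5,-0.03,-0.0145,-0.013,0],[0,0,2.5,-0.0305,-0.013,-0.013,0],[0,0,2.5,-0.031,-0.0115,-0.013,0],[0,0,2.5,-0.0315,-0.0105,-0.013,0],[0,0,2.5,-0.032,-0.009,-0.013,0]]]}}

```text
t: 0.87
tcp_pos: [0.4001, 0.3452, 0.303]
orientation: [-180.0, -0.0, 135.7]
ft_force: [0.7, 0.5, 0.2]
width: -0.0002
```

>>> {"method": "apply_moves", "body": {"steps": [[[0,0,2.4,-0.031,-0.0075,-0.001,0],[0,0,2.4,-0.031,-0.006,-0.001,0],[0,0,2.4,-0.0315,-0.005,-0.001,0],[0,0,2.4,-0.0315,-0.0035,-0.001,0],[0,0,2.4,-0.0315,-0.0025,-0.001,0],[0,0,2.4,-0.0315,-0.001,-0.001,0],[0,0,2.4,-0.032,0.0005,-0.001,0],[0,0,2.4,-0.032,0.0015,-0.001,0]]]}}

```text
t: 1.53
tcp_pos: [0.5353, 0.1299, 0.3104]
orientation: [-180.0, -0.0, 116.5]
ft_force: [0.2, 0.7, 0.3]
width: -0.0002
```

```bash
python3 plan.py .645 -.10 .32 98.3 8 0
```

```text
[[-0.0, -0.0, 2.28, -0.0318, 0.0007, -0.0012, 0.0], [-0.0, -0.0, 2.28, -0.0318, 0.002, -0.0012, 0.0], [-0.0, -0.0, 2.28, -0.0317, 0.0032, -0.0012, 0.0], [-0.0, -0.0, 2.28, -0.0315, 0.0045, -0.0012, 0.0], [-0.0, -0.0, 2.28, -0.0313, 0.0058, -0.0012, 0.0], [-0.0, -0.0, 2.28, -0.0311, 0.0069, -0.0012, 0.0], [-0.0, -0.0, 2.28, -0.0308, 0.0083, -0.0012, 0.0], [-0.0, -0.0, 2.28, -0.0304, 0.0094, -0.0012, 0.0]]
max mm/row 31.9213094969489
```

>>> {"method": "apply_moves", "body": {"steps": [[[0,0,2.3,-0.032,0.001,-0.001,0],[0,0,2.3,-0.032,0.002,-0.001,0],[0,0,2.3,-0.0315,0.003,-0.001,0],[0,0,2.3,-0.0315,0.0045,-0.001,0],[0,0,2.3,-0.031,0.006,-0.001,0],[0,0,2.3,-0.031,0.007,-0.001,0],[0,0,2.3,-0.031,0.008,-0.001,0],[0,0,2.3,-0.0305,0.0095,-0.001,0]]]}}

```text
t: 2.2
tcp_pos: [0.6543, -0.0955, 0.3183]
orientation: [-180.0, -0.0, 98.1]
ft_force: [-0.3, 0.7, 0.3]
width: 0.0
```

Run:
```python
from h import *
from rig import viewer,sensors
print(sensors.state()["tcp_pos"],sensors.state()["orientation"])
s=viewer.camera("side")["img"];t=viewer.camera("top")["img"]
z(s,300,60,460,280,3,"pics/c1.png"); z(t,310,60,450,180,5,"pics/c2.png")
```

```text
[ 0.6543 -0.0955  0.3183] [-179.9814   -0.0047   98.1148]
```

View pics/c1.png

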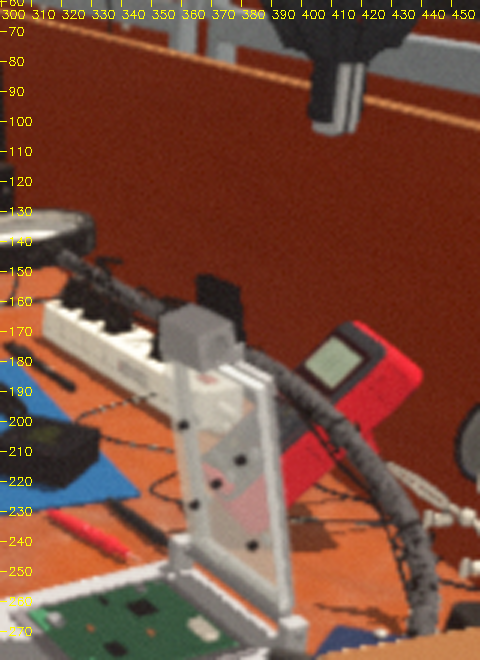

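View pics/c2.png

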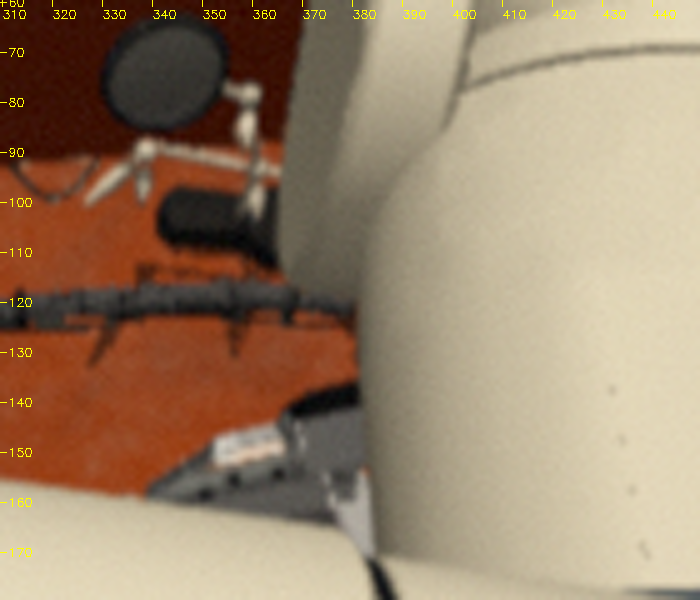

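Run:
```python
from h import *
print(proj("side",(0.6543,-.0955,.3183)),[proj("side",(0.6543,-.0955,z)) for z in(.3,.24)])
```

```text
[[406.9873 123.917 ]] [array([[405.7848, 134.4746]]), array([[402.0172, 167.5542]])]
```

>>> {"method": "apply_moves", "body": {"steps": [[[0,0,0,0,0,0.027,0],[0,0,0,0,0,0.027,0],[0,0,0,0,0,0.025,0],[0,0,0,0,0,0,0]]]}}

```text
t: 2.63
tcp_pos: [0.6512, -0.0929, 0.2343]
orientation: [-179.6, -0.2, 98.3]
ft_force: [-0.2, -0.8, -0.3]
width: 0.0002
```

Run:
```python
from h import *
from rig import viewer,sensors
s=viewer.camera("side")["img"]; st=sensors.state()
print(st["tcp_pos"],st["t"],proj("side",st["tcp_pos"]))
z(s,300,60,460,280,3,"pics/c3.png")
```

```text
[ 0.6523 -0.0932  0.2373] 2.6833 [[400.2098 168.7011]]
```

View pics/c3.png

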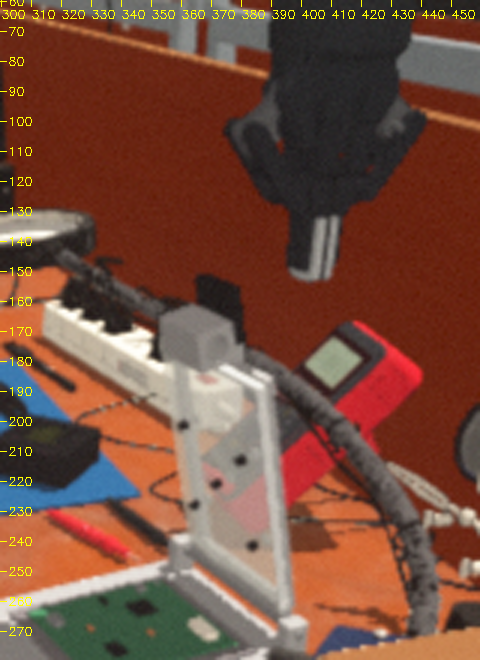

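Run:
```python
from h import *
P=np.array([.2557,.5699,.1978])
for d in(0,.013,.019,.03,.04): print(d,proj("side",P+[0,0,d]),proj("top",P+[0,0,d]))
s=cv2.imread("pics/side0.png");t=cv2.imread("pics/top0.png")
z(s,110,40,230,140,5,"pics/d1.png"); z(t,30,290,130,380,6,"pics/d2.png")
```

```text
0 [[169.8207 128.0647]] [[ 75.1232 326.451 ]]
0.013 [[169.2715 123.7632]] [[ 71.9462 326.9157]]
0.019 [[169.0163 121.7651]] [[ 70.4468 327.135 ]]
0.03 [[168.5459 118.0807]] [[ 67.6417 327.5453]]
0.04 [[168.1152 114.7074]] [[ 65.0264 327.9279]]
```

View pics/d1.png

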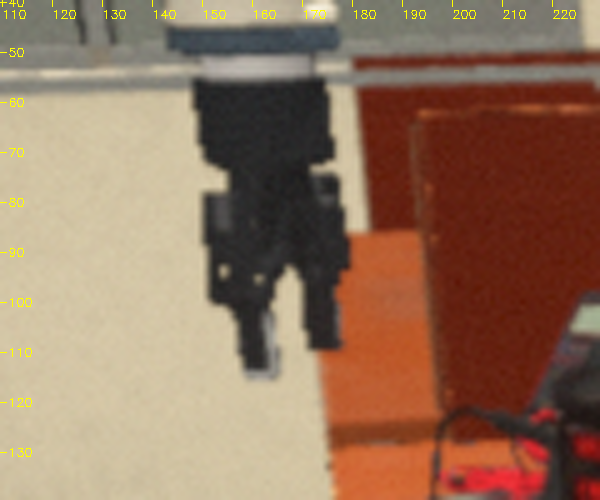

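View pics/d2.png

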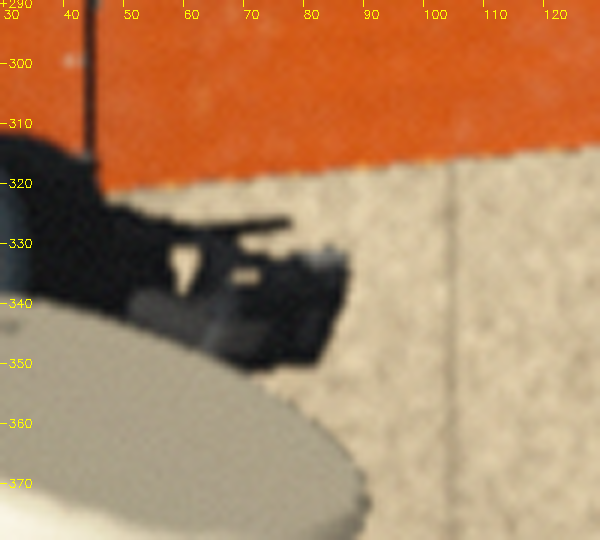

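```bash
python3 - <<'E'
from h import *
X=tri((167,112),(81,335)); print(X,proj("side",X),proj("top",X))
# current
for n in("side","top"): c=CAM[n]; print(n,-c["R"].T@c["t"])
E
python3 - <<'E'
import sys; sys.path.insert(0,'.')
from h import *
from rig import viewer,sensors
t=viewer.camera("top")["img"]; c=viewer.camera("side"); s=c["img"]; print(c["R"]-CAM["side"]["R"],c["t"]-CAM["side"]["t"],c["mtx"]-CAM["side"]["mtx"])
cv2.imwrite("pics/e_top.png",t); cv2.imwrite("pics/e_side.png",s)
E
```

```text
[0.247  0.5316 0.2523] [[164.5577 112.2005]] [[ 80.6137 331.233 ]]
side [ 0.2666 -0.7214  0.4691]
top [0.2779 0.1312 1.0716]
[[0. 0. 0.]
 [0. 0. 0.]
 [0. 0. 0.]] [0. 0. 0.] [[0. 0. 0.]
 [0. 0. 0.]
 [0. 0. 0.]]
```

View pics/e_top.png

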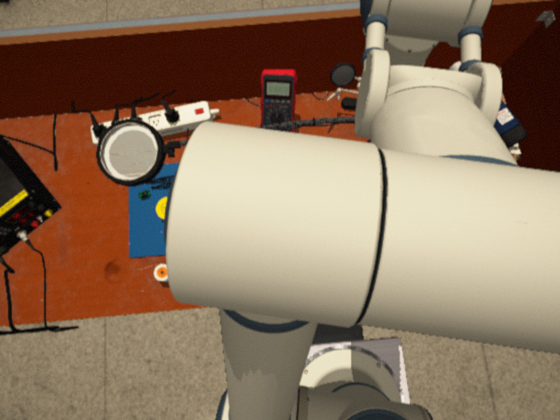

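View pics/e_side.png

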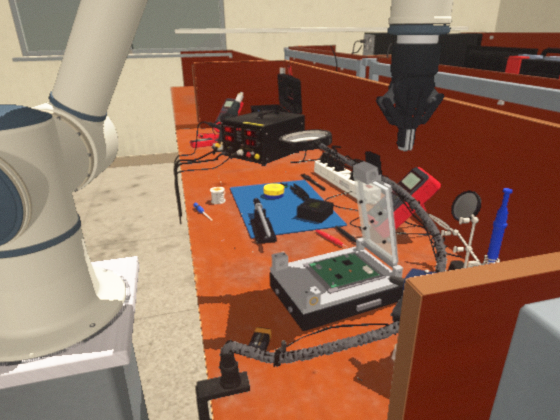

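>>> {"method": "apply_moves", "body": {"steps": [[[0,0,0,0,-0.01,0,0],[0,0,0,0,-0.01,0,0],[0,0,0,0,-0.01,0,0],[0,0,0,0,-0.01,0,0],[0,0,0,0,-0.01,0,0],[0,0,0,0,-0.01,0,0],[0,0,0,0,0,0,0]]]}}

```text
t: 3.37
tcp_pos: [0.5931, -0.1027, 0.2402]
orientation: [180.0, 0.0, 98.2]
ft_force: [0.1, -0.5, 1.0]
width: -0.0004
```

Run:
```python
from h import *
from rig import viewer,sensors
s=viewer.camera("side")["img"]; st=sensors.state()
print(st["tcp_pos"],st["t"],proj("side",st["tcp_pos"]))
z(s,300,60,460,280,3,"pics/c4.png")
```

```text
[ 0.594  -0.1027  0.2401] 3.4167 [[373.2735 171.8355]]
```

View pics/c4.png

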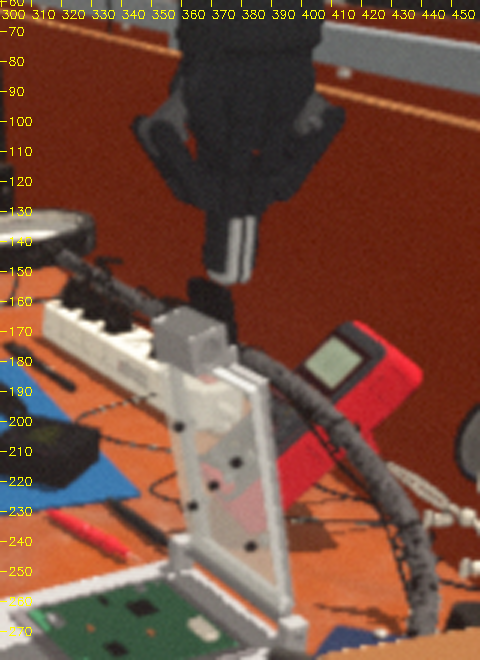

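>>> {"method": "apply_moves", "body": {"steps": [[[0,0,0,0,0.02,0,0],[0,0,0,0,0.02,0,0],[0,0,0,0,0.005,0.013,0],[0,0,0,0,0,0.013,0],[0,0,0,0,0,0,0]]]}}

```text
t: 3.83
tcp_pos: [0.6381, -0.0956, 0.2102]
orientation: [-179.8, -0.1, 98.3]
ft_force: [-0.5, -1.0, -0.6]
width: 0.0001
```

>>> {"method": "apply_moves", "body": {"steps": [[[0,0,0,0,-0.01,0,0],[0,0,0,0,-0.01,0,0],[0,0,0,0,-0.01,0,0],[0,0,0,0,-0.01,0,0],[0,0,0,0,-0.01,0,0],[0,0,0,0,0,0,0]]]}}

```text
t: 4.33
tcp_pos: [0.5878, -0.1035, 0.2137]
orientation: [-180.0, -0.0, 98.2]
ft_force: [-0.0, -1.3, -0.5]
width: -0.0001
```

Run:
```python
from h import *
from rig import viewer,sensors
s=viewer.camera("side")["img"]; st=sensors.state()
print(st["tcp_pos"],st["t"],st["ft_force"],proj("side",st["tcp_pos"]))
z(s,300,60,460,280,3,"pics/c5.png")
```

```text
[ 0.5888 -0.1034  0.2138] 4.3833 [-0.1545  0.447   0.2836] [[369.5732 186.406 ]]
```

View pics/c5.png

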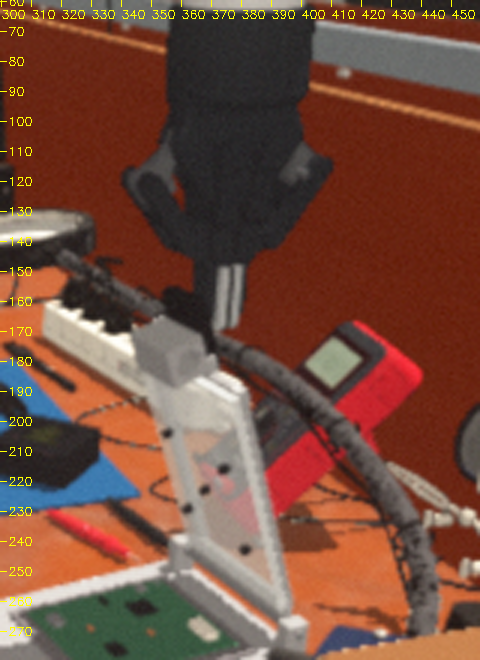

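>>> {"method": "apply_moves", "body": {"steps": [[[0,0,0,0,-0.01,0.001,0],[0,0,0,0,-0.01,0.001,0],[0,0,0,0,-0.01,0.001,0],[0,0,0,0,-0.01,0.002,0],[0,0,0,0,-0.01,0.002,0],[0,0,0,0,-0.01,0.002,0],[0,0,0,0,-0.01,0.002,0],[0,0,0,0,0,0,0]]]}}

```text
t: 5.05
tcp_pos: [0.5181, -0.1133, 0.202]
orientation: [-179.9, -0.0, 98.2]
ft_force: [-0.2, 0.3, 0.5]
width: 0.0003
```

Run:
```python
from h import *
from rig import viewer,sensors
s=viewer.camera("side")["img"]; st=sensors.state()
print(st["tcp_pos"],st["t"],st["ft_force"],proj("side",st["tcp_pos"]))
z(s,270,100,430,320,3,"pics/c6.png")
```

```text
[ 0.5193 -0.1133  0.2023] 5.1 [ 0.9226  0.6278 -0.1272] [[334.7171 198.6834]]
```

View pics/c6.png

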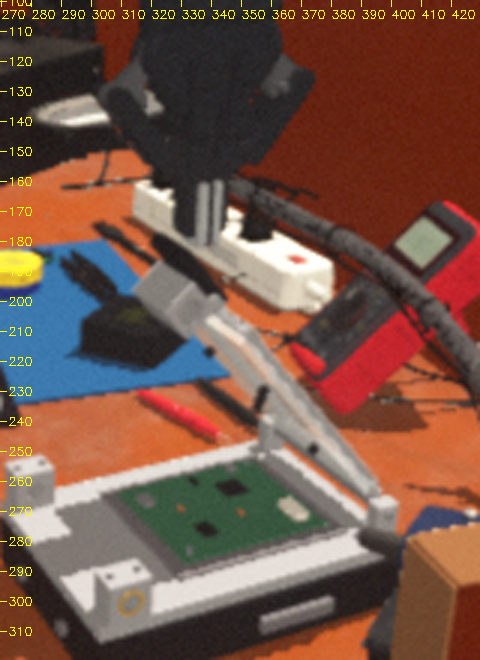

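```bash
python3 - <<'E'
from h import *
s=cv2.imread("pics/side0.png");t=cv2.imread("pics/top0.png")
z(t,203,215,303,250,8,"pics/r1.png"); z(s,240,190,285,250,10,"pics/r2.png")
E
python3 plan.py .49 .05 .30 98.3 8 0
```

```text
[[-0.0, -0.0, -0.01, 0.0207, -0.0007, -0.0122, 0.0], [-0.0, -0.0, -0.01, 0.0208, -0.0007, -0.0122, 0.0], [-0.0, -0.0, -0.01, 0.0207, -0.0007, -0.0122, 0.0], [-0.0, -0.0, -0.01, 0.0207, -0.0007, -0.0122, 0.0], [-0.0, -0.0, -0.01, 0.0208, -0.0007, -0.0122, 0.0], [-0.0, -0.0, -0.01, 0.0207, -0.0007, -0.0122, 0.0], [-0.0, -0.0, -0.01, 0.0207, -0.0007, -0.0122, 0.0], [-0.0, -0.0, -0.01, 0.0208, -0.0007, -0.0122, 0.0]]
max mm/row 24.124054385612716
```

View pics/r1.png

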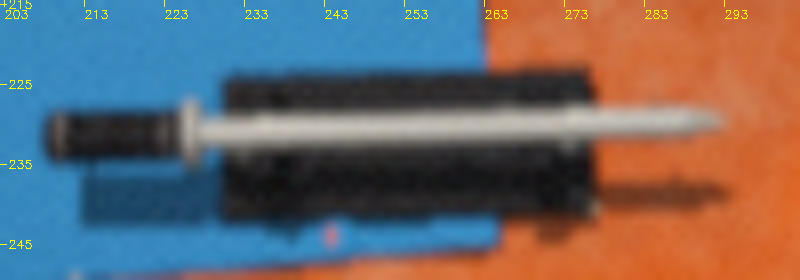

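View pics/r2.png

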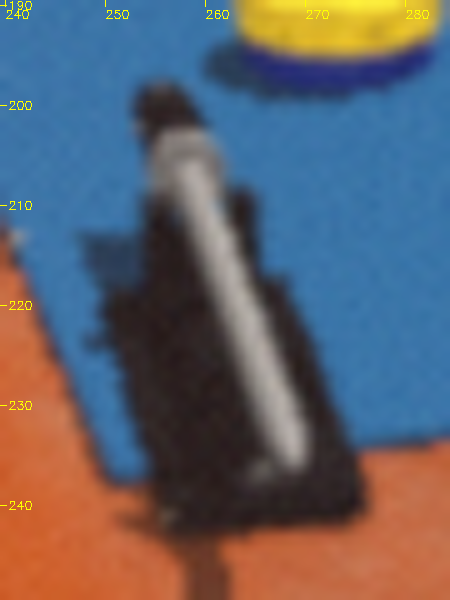

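Run:
```python
from h import *
a=[atz("top",u,.04) for u in((208.1,231.5),(226.5,230.9),(292.75,229.6))]
b=[atz("side",u,.04) for u in((255.7,199),(258,205.5),(268.8,236.3))]
print(np.array(a),np.array(b)); print(np.linalg.norm(a[2]-a[0]))
d=a[2]-a[0]; print(np.degrees(np.arctan2(d[1],d[0])))
d=b[2]-b[1]; print(np.degrees(np.arctan2(d[1],d[0])))
```

```text
[[0.4591 0.3087 0.04  ]
 [0.4563 0.2609 0.04  ]
 [0.4439 0.0887 0.04  ]] [[0.4627 0.3175 0.04  ]
 [0.4593 0.2706 0.04  ]
 [0.4459 0.0883 0.04  ]]
0.22053103119123782
-93.95220391575465
-94.19842065234356
```

>>> {"method": "apply_moves", "body": {"steps": [[[0,0,0,0.02,0,-0.012,0.03],[0,0,0,0.02,0,-0.012,0.06],[0,0,0,0.02,0,-0.012,0.06],[0,0,0,0.02,0,-0.012,0.06],[0,0,0,0.03,0,-0.01,0.06],[0,0,0,0.03,0,-0.01,0.06],[0,0,0,0.03,0,0,0.06],[0,0,0,0.03,0,0,0.06]]]}}

```text
t: 5.77
tcp_pos: [0.4921, 0.0862, 0.2713]
orientation: [179.9, 0.0, 98.2]
ft_force: [1.9, 0.9, -0.6]
width: 0.0601
```

```bash
python3 - <<'E'
from h import *
from rig import viewer,sensors
s=viewer.camera("side")["img"];
cv2.imwrite("pics/f1.png",s)
E
python3 plan.py .459 .2855 .10 86 9 0.06
```

```text
[[0.0, -0.01, 1.37, 0.0219, -0.0009, 0.019, 0.06], [0.0, -0.01, 1.37, 0.0219, -0.0015, 0.0191, 0.06], [0.0, -0.01, 1.37, 0.0219, -0.0019, 0.019, 0.06], [0.0, -0.01, 1.37, 0.0218, -0.0025, 0.019, 0.06], [0.0, -0.01, 1.37, 0.0218, -0.003, 0.019, 0.06], [0.0, -0.01, 1.37, 0.0216, -0.0035, 0.019, 0.06], [0.0, -0.01, 1.37, 0.0216, -0.004, 0.019, 0.06], [0.0, -0.01, 1.37, 0.0215, -0.0046, 0.019, 0.06], [0.0, -0.01, 1.37, 0.0214, -0.005, 0.019, 0.06]]
max mm/row 29.097594402286934
```

View pics/f1.png

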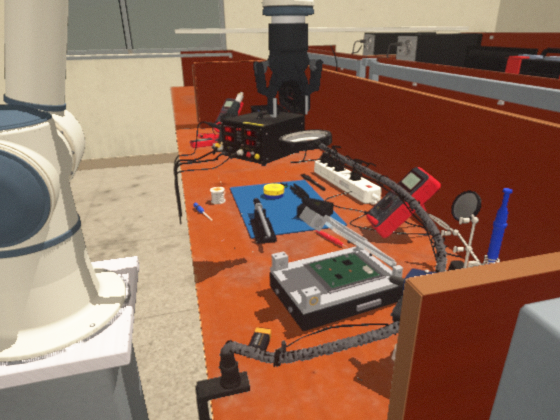

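>>> {"method": "apply_moves", "body": {"steps": [[[0,0,1.5,0.0245,-0.001,0.02,0.06],[0,0,1.5,0.0245,-0.0015,0.02,0.06],[0,0,1.5,0.0245,-0.002,0.02,0.06],[0,0,1.5,0.0245,-0.003,0.02,0.06],[0,0,1.5,0.0245,-0.0035,0.02,0.06],[0,0,1.5,0.0245,-0.004,0.02,0.06],[0,0,1.5,0.024,-0.0045,0.02,0.06],[0,0,1.5,0.024,-0.005,0.02,0.06]]]}}

```text
t: 6.48
tcp_pos: [0.4571, 0.2799, 0.1095]
orientation: [180.0, -0.0, 86.2]
ft_force: [0.6, -0.0, -0.2]
width: 0.0599
```

```bash
python3 - <<'E'
from h import *
from rig import viewer,sensors
s=viewer.camera("side")["img"];t=viewer.camera("top")["img"]; st=sensors.state()
for n in("side","top"): print(st["tcp_pos"],proj(n,st["tcp_pos"]))
z(s,200,100,300,250,4,"pics/g1.png");z(t,180,190,310,270,6,"pics/g2.png"); cv2.imwrite("pics/g3.png",s)
E
python3 plan.py .459 .2855 .06 86 2 0.06
```

```text
[0.4554 0.2808 0.1076] [[254.7464 180.4798]]
[0.4554 0.2808 0.1076] [[214.5874 227.6207]]
[[-0.09, 0.03, 0.16, 0.0025, 0.0017, 0.0238, 0.06], [-0.09, 0.03, 0.16, 0.0025, 0.0016, 0.0238, 0.06]]
max mm/row 23.991248404366125
```

View pics/g1.png

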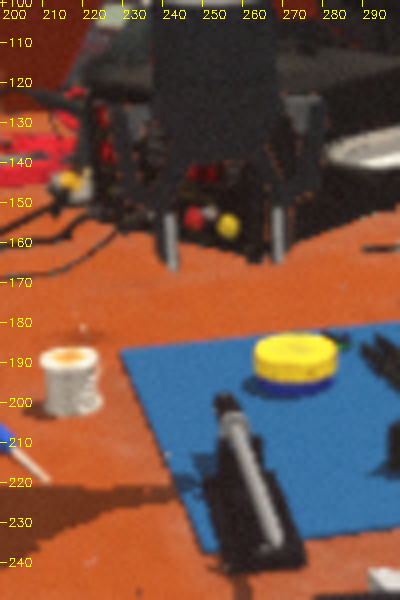

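View pics/g2.png

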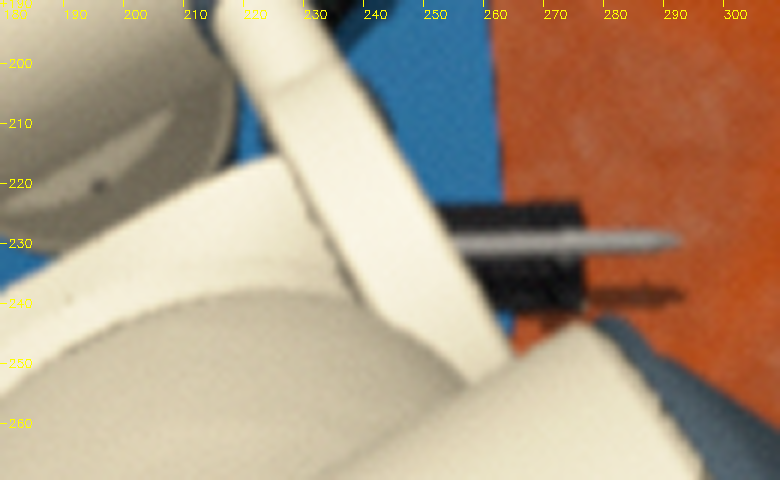

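>>> {"method": "apply_moves", "body": {"steps": [[[0,0,0,0.0025,0.0015,0.024,0.06],[0,0,0,0.0025,0.0015,0.024,0.06],[0,0,0,0,0,0.019,0.06],[0,0,0,0,0,0.019,0.06],[0,0,0,0,0,0,0.06],[0,0,0,0,0,0,0.06]]]}}

```text
t: 7.08
tcp_pos: [0.4604, 0.2829, 0.0243]
orientation: [-179.9, 0.0, 86.2]
ft_force: [0.7, 0.2, -0.0]
width: 0.0601
```

Run:
```python
from h import *
from rig import viewer,sensors
s=viewer.camera("side")["img"]; st=sensors.state()
for n in("side","top"): print(st["tcp_pos"],st["ft_force"],proj(n,st["tcp_pos"]))
z(s,200,130,300,250,5,"pics/g4.png"); cv2.imwrite("pics/g5.png",s)
```

```text
[0.4609 0.2833 0.0252] [-0.0428  0.5284  1.4345] [[257.8201 208.704 ]]
[0.4609 0.2833 0.0252] [-0.0428  0.5284  1.4345] [[218.6967 230.8486]]
```

View pics/g4.png

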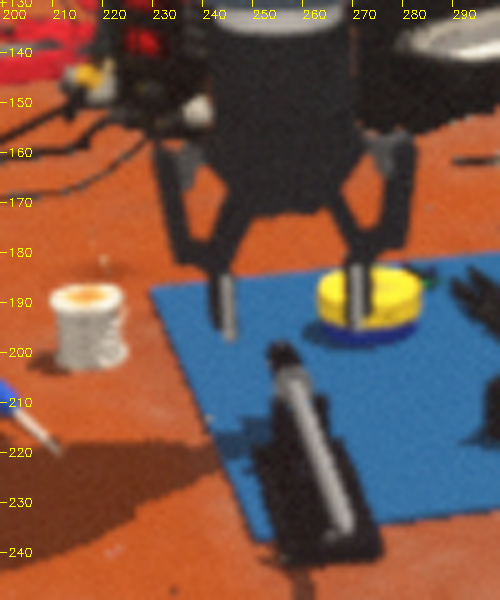

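>>> {"method": "apply_moves", "body": {"steps": [[[0,0,0,0.0015,-0.001,0.006,0.06],[0,0,0,0,0,0.006,0.06],[0,0,0,0,0,0,0.06]]]}}

```text
t: 7.38
tcp_pos: [0.4593, 0.2848, 0.0121]
orientation: [180.0, -0.0, 86.2]
ft_force: [-0.5, -0.8, 0.5]
width: 0.0601
```

Run:
```python
from h import *
from rig import viewer,sensors
s=viewer.camera("side")["img"]; st=sensors.state()
print(st["tcp_pos"],st["ft_force"],proj("side",st["tcp_pos"]))
z(s,220,160,300,250,6,"pics/g6.png"); cv2.imwrite("pics/g7.png",s)
```

```text
[0.4593 0.2848 0.0123] [ 0.1536 -0.5236 -0.9158] [[257.301  212.8659]]
```

View pics/g6.png

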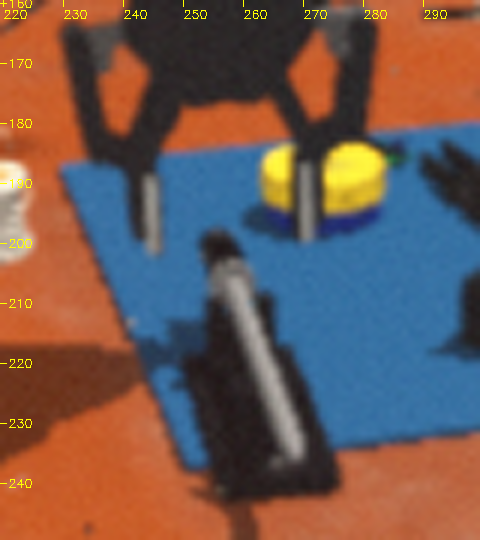

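View pics/g7.png

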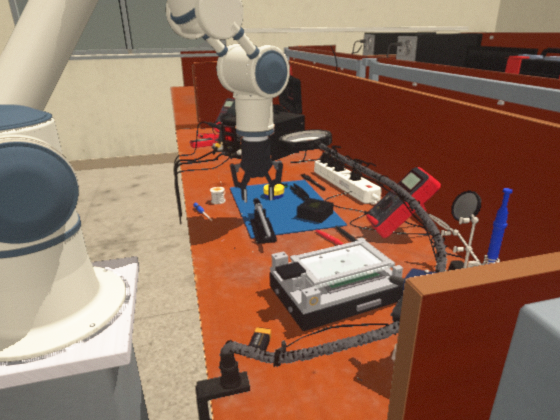

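Run:
```python
from h import *
def jaw(p,yaw,w,dz):
    y=np.radians(yaw); ty=np.array([np.sin(y),-np.cos(y),0]); P=np.array(p)+[0,0,dz]
    return [proj(n,P+s*ty*w/2)[0] for n in("side","top") for s in(-1,1)]
print("now",jaw((.4593,.2848,.0123),86.2,.07,0),jaw((.4593,.2848,.0123),86.2,.07,.037))
print("start",jaw((.2557,.5699,.1978),155.83,.1,0),jaw((.2557,.5699,.1978),155.83,.1,.045))
print("handle",proj("side",(.459,.2855,.04)),proj("side",(.459,.2855,.049)))
d=np.array([-.0698,-.9976,0]);t=np.array([.445,.0886,.04])
for k in(0,170,175,220): print(k,proj("side",t-d*k/1e3),proj("top",t-d*k/1e3))
```

```text
now [array([244.5123, 214.0417]), array([269.937 , 211.7151]), array([218.7818, 245.3153]), array([219.0147, 219.4015])] [array([243.8022, 201.4504]), array([269.589 , 199.2359]), array([216.5461, 243.5276]), array([216.8197, 216.7417])]
start [array([162.8752, 131.8197]), array([176.2816, 124.5717]), array([ 96.8656, 334.5387]), array([ 53.5674, 318.4328])] [array([160.7692, 116.2535]), array([174.5234, 110.0001]), array([ 86.5896, 336.6661]), array([ 41.0073, 319.6567])]
handle [[256.7422 203.4365]] [[256.6122 200.3572]]
0 [[268.3652 236.2911]] [[292.7402 229.1992]]
170 [[258.0575 207.3642]] [[227.5071 230.6068]]
175 [[257.7978 206.6353]] [[225.5876 230.6482]]
220 [[255.5526 200.3347]] [[208.3107 231.021 ]]
```

>>> {"method": "apply_moves", "body": {"steps": [[[0,0,0,0,0,0.006,0.06],[0,0,0,0,0,0.006,0.06],[0,0,0,0,0,0,0.06]]]}}

```text
t: 7.68
tcp_pos: [0.4589, 0.2846, -0.0007]
orientation: [-179.9, 0.0, 86.2]
ft_force: [-0.0, 0.6, -0.8]
width: 0.0601
```

>>> {"method": "apply_moves", "body": {"steps": [[[0,0,0,0,0,0.006,0.06],[0,0,0,0,0,0.004,0.06],[0,0,0,0,0,0,0.06]]]}}

```text
t: 7.93
tcp_pos: [0.459, 0.2846, -0.0105]
orientation: [-179.9, 0.0, 86.2]
ft_force: [-0.2, -0.3, -0.3]
width: 0.0602
```

Run:
```python
from h import *
from rig import viewer,sensors
s=viewer.camera("side")["img"]; st=sensors.state()
print(st["tcp_pos"],st["ft_force"],proj("side",st["tcp_pos"]))
z(s,220,160,300,250,6,"pics/g8.png")
```

```text
[ 0.4591  0.2846 -0.0102] [-0.2482 -0.1509 -0.3103] [[257.5524 220.345 ]]
```

View pics/g8.png

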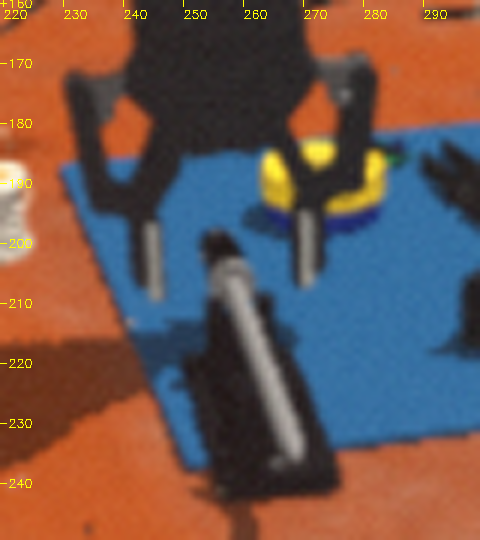

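>>> {"method": "apply_moves", "body": {"steps": [[[0,0,0,0,0,0,0],[0,0,0,0,0,0,0],[0,0,0,0,0,0,0],[0,0,0,0,0,0,0],[0,0,0,0,0,0,0],[0,0,0,0,0,0,0]]], "force": 70}}

```text
t: 8.48
tcp_pos: [0.4594, 0.2848, -0.0095]
orientation: [180.0, -0.0, 86.2]
ft_force: [-1.5, -0.3, 2.1]
width: 0.016
```

Run:
```python
from h import *
from rig import viewer,sensors
s=viewer.camera("side")["img"]; st=sensors.state()
print(st["tcp_pos"],st["orientation"],st["ft_force"],st["width"])
z(s,220,160,300,250,6,"pics/g9.png")
```

```text
[ 0.4594  0.2848 -0.0095] [179.9921  -0.005   86.2332] [-1.4475  0.2704  2.0793] 0.016013870218532896
```

View pics/g9.png

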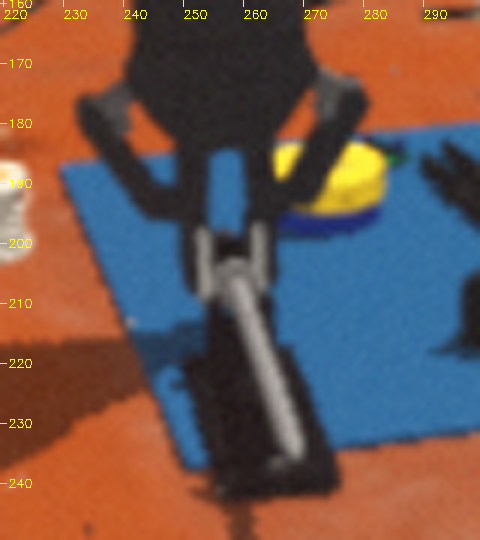

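>>> {"method": "apply_moves", "body": {"steps": [[[0,0,0,0,0,-0.004,0],[0,0,0,0,0,-0.008,0],[0,0,0,0,0,-0.012,0],[0,0,0,0,0,-0.015,0],[0,0,0,0,0,-0.015,0],[0,0,0,0,0,-0.01,0],[0,0,0,0,0,0,0]]]}}

```text
t: 9.12
tcp_pos: [0.4606, 0.2854, 0.0566]
orientation: [179.8, -0.1, 86.2]
ft_force: [0.4, 0.1, 0.7]
width: 0.0158
```

Run:
```python
from h import *
from rig import viewer,sensors
s=viewer.camera("side")["img"]; t=viewer.camera("top")["img"];st=sensors.state()
print(st["tcp_pos"],st["orientation"],st["ft_force"],st["width"],st["moment"])
z(s,220,130,300,250,5,"pics/h1.png"); z(t,195,190,420,250,3.5,"pics/h2.png"); cv2.imwrite("pics/h_top.png",t); cv2.imwrite("pics/h_side.png",s)
```

```text
[0.4595 0.2849 0.0546] [179.9626  -0.0211  86.2309] [-0.2512  0.2667 -0.8432] 0.015449741245568829 [ 0.1194 -0.0656 -0.02  ]
```

View pics/h1.png

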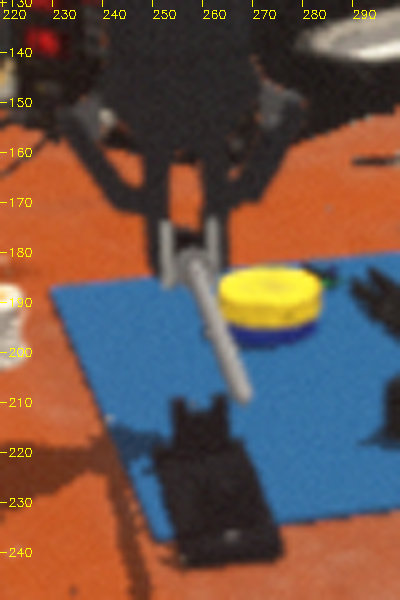

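View pics/h2.png

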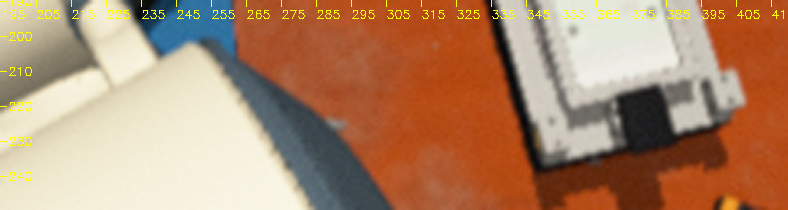

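Run:
```python
from h import *
print(proj("side",(.4455,.0886,.104)),proj("top",(.4455,.0886,.104)))
s=cv2.imread("pics/h_side.png");t=cv2.imread("pics/h_top.png")
z(s,255,190,275,215,20,"pics/h3.png",5)
z(t,270,205,305,235,16,"pics/h4.png",5)
for n,(x0,y0,x1,y1,f) in {"side":(260,230,410,330,5),"top":(320,150,420,245,6)}.items():
    im=cv2.imread(f"pics/h_{n}.png"); o=cv2.resize(im[y0:y1,x0:x1],None,fx=f,fy=f,interpolation=cv2.INTER_CUBIC)
    for B in (box(-110,100,-75,75,0,50),box(-103,-77,55,75,50,76),box(-103,-77,-75,-55,50,76)): draw(o,n,F2W(B),f,x0,y0,(255,0,255))
    draw(o,n,lid(box(168,192,-20,20,-15,9),0),f,x0,y0,(0,255,0))
    draw(o,n,lid(box(164,210,-18,18,9.5,19.5),0),f,x0,y0,(255,255,0))
    cv2.imwrite(f"pics/ov2_{n}.png",o)
```

```text
[[267.8015 210.5265]] [[293.3821 224.7377]]
```

View pics/h3.png

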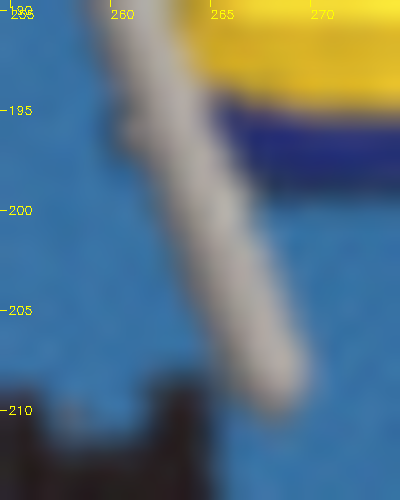

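View pics/h4.png

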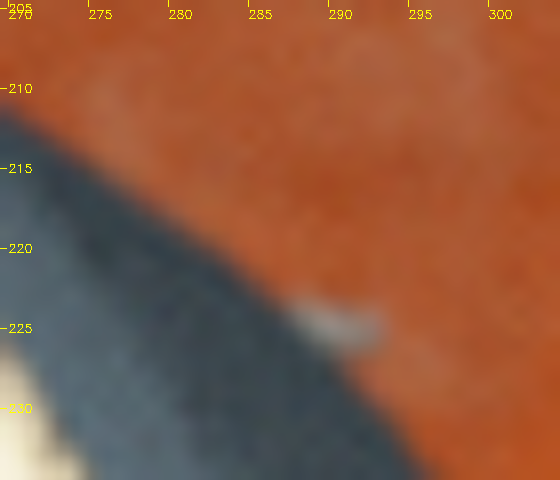

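View pics/ov2_side.png

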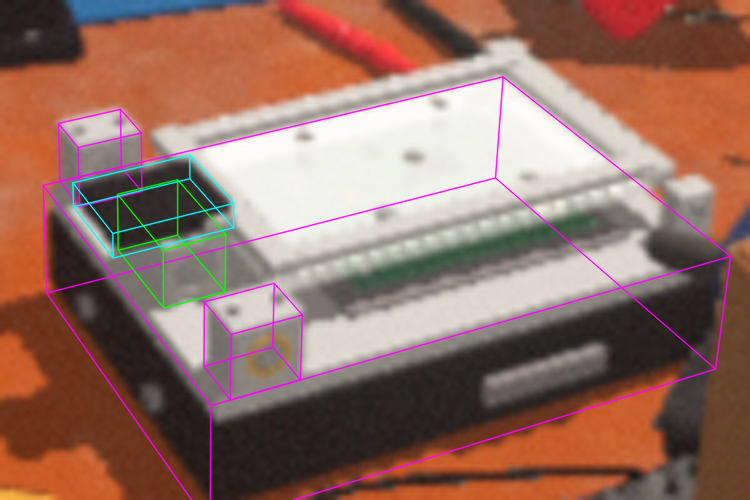

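View pics/ov2_top.png

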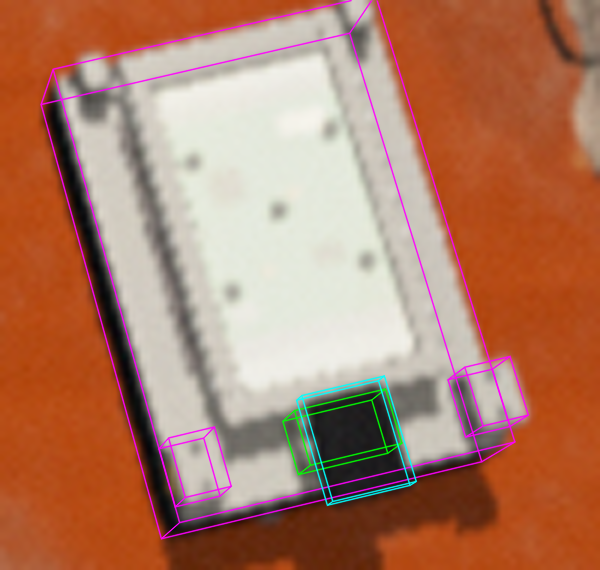

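```bash
python3 - <<'E'
from h import *
for y in(300,297.5,102.5): print(y,F2W((-90,y,63)))
print(np.degrees(np.load("fix.npy")[2]))
E
python3 plan.py .398 .172 .07 98.2 8 0
```

```text
300 [[0.3986 0.1715 0.063 ]]
297.5 [[0.3989 0.1691 0.063 ]]
102.5 [[ 0.427  -0.0239  0.063 ]]
8.26303630356764
[[0.0, -0.0, -1.5, -0.0144, -0.0071, -0.0019, 0.0], [0.0, -0.0, -1.5, -0.0142, -0.0075, -0.002, 0.0], [0.0, -0.0, -1.5, -0.014, -0.0079, -0.0019, 0.0], [0.0, -0.0, -1.5, -0.0138, -0.0082, -0.0019, 0.0], [0.0, -0.0, -1.5, -0.0136, -0.0086, -0.002, 0.0], [0.0, -0.0, -1.5, -0.0133, -0.009, -0.0019, 0.0], [0.0, -0.0, -1.5, -0.0132, -0.0093, -0.0019, 0.0], [0.0, -0.0, -1.5, -0.0128, -0.0096, -0.002, 0.0]]
max mm/row 16.2585362194756
```

>>> {"method": "apply_moves", "body": {"steps": [[[0,0,-1.5,-0.0145,-0.007,-0.002,0],[0,0,-1.5,-0.014,-0.0075,-0.002,0],[0,0,-1.5,-0.014,-0.008,-0.002,0],[0,0,-1.5,-0.014,-0.008,-0.002,0],[0,0,-1.5,-0.0135,-0.0085,-0.002,0],[0,0,-1.5,-0.0135,-0.009,-0.002,0],[0,0,-1.5,-0.013,-0.0095,-0.002,0],[0,0,-1.5,-0.013,-0.0095,-0.002,0]]]}}

```text
t: 9.88
tcp_pos: [0.3942, 0.1726, 0.0697]
orientation: [-179.9, 0.0, 98.3]
ft_force: [1.1, -0.6, -0.8]
width: 0.0157
```

>>> {"method": "apply_moves", "body": {"steps": [[[0,0,0,0,0,0,0],[0,0,0,0,0,0,0],[0,0,0,0,0,0,0]]]}}

```text
t: 10.13
tcp_pos: [0.3955, 0.1737, 0.07]
orientation: [-180.0, -0.0, 98.2]
ft_force: [0.8, 0.1, -1.5]
width: 0.0158
```

```bash
cat > look.py <<'E'
import sys; from h import *
from rig import viewer,sensors
k=sys.argv[1]
s=viewer.camera("side")["img"]; t=viewer.camera("top")["img"];st=sensors.state()
print(st["t"],st["tcp_pos"],st["orientation"],st["ft_force"],st["width"],st["moment"])
cv2.imwrite(f"pics/{k}_top.png",t); cv2.imwrite(f"pics/{k}_side.png",s)
z(s,230,190,340,310,6,f"pics/{k}_s.png"); z(t,290,190,420,245,6,f"pics/{k}_t.png")
# expected tip
y=np.radians(st["orientation"][2]); d=-np.array([np.cos(y),np.sin(y),0]); 
tip=st["tcp_pos"]+[0,0,.0495]+d*.1972
print("tip est world",tip,"side",proj("side",tip),"top",proj("top",tip))
p=np.load("fix.npy"); print("tip in fixture mm",1e3*Rz(p[2]).T@(tip-[p[0],p[1],0]))
E
python3 look.py i1
```

```text
10.2333 [0.3956 0.1739 0.0701] [179.9991  -0.0015  98.2333] [-0.0427  0.5028  0.0896] 0.015944153562760657 [ 0.0581 -0.0135 -0.0323]
tip est world [ 0.4238 -0.0213  0.1196] side [[269.5794 226.3312]] top [[339.9035 228.3349]]
tip in fixture mm [-92.7311 105.5479 119.5877]
```

View pics/i1_s.png

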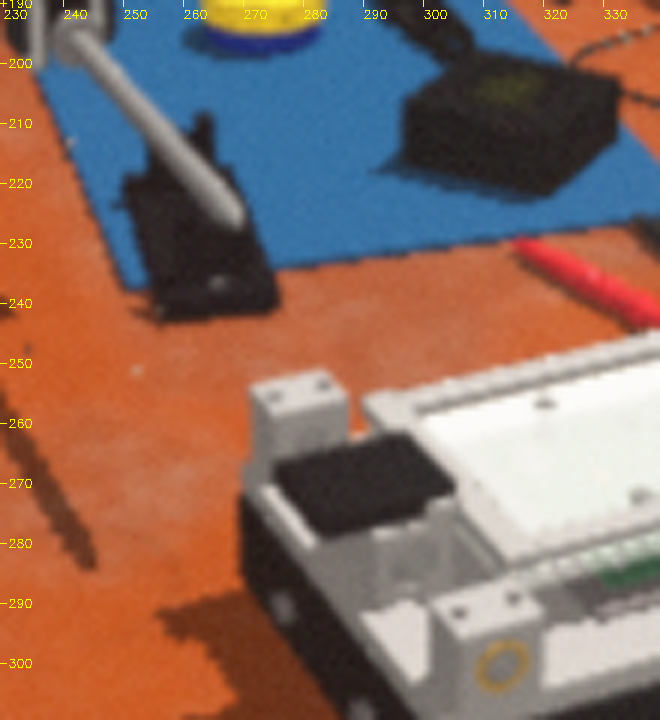

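View pics/i1_t.png

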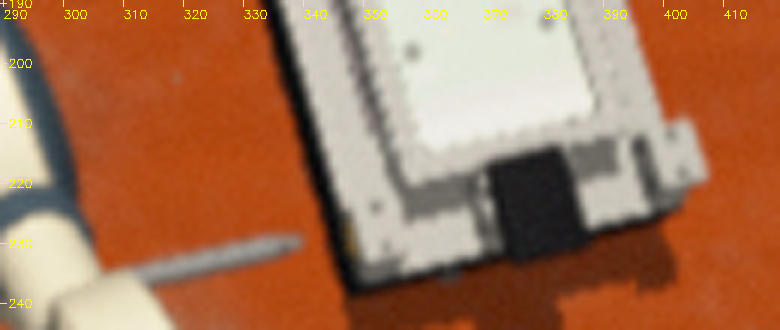

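```bash
sed -e 's/((100,75,50),(329.8,161.7)),//' -e 's/^def res/T=[(a,(b[0]+.05,b[1]-1.1)) for a,b in T]\ndef res/' -e 's/"fix.npy"/"fix2.npy"/' fit.py > fit2.py; python3 fit2.py
python3 - <<'E'
from h import *
t=cv2.imread("pics/i1_top.png"); s=cv2.imread("pics/i1_side.png")
# mean over edges: rod axis line in top
z(t,300,220,350,245,16,"pics/i3.png",5)
E
```

```text
T [ 0.5325 -0.1129] 8.009657398478234
S [ 0.5312 -0.1117] 8.509061979080256
TS [ 0.5315 -0.112 ] 8.394295134165013
[[-0.3045 -0.1534]
 [-0.2159  0.4562]
 [ 0.6131  0.1912]
 [-0.291   1.0039]
 [ 0.0114  0.197 ]
 [-0.0703  0.3761]
 [ 0.1387  0.171 ]
 [ 0.0414 -0.5167]
 [ 1.0662  0.2073]
 [-0.2634 -0.7868]
 [ 0.1135  0.1293]
 [ 0.4356 -0.0445]
 [-0.123   0.3278]]
```

View pics/i3.png

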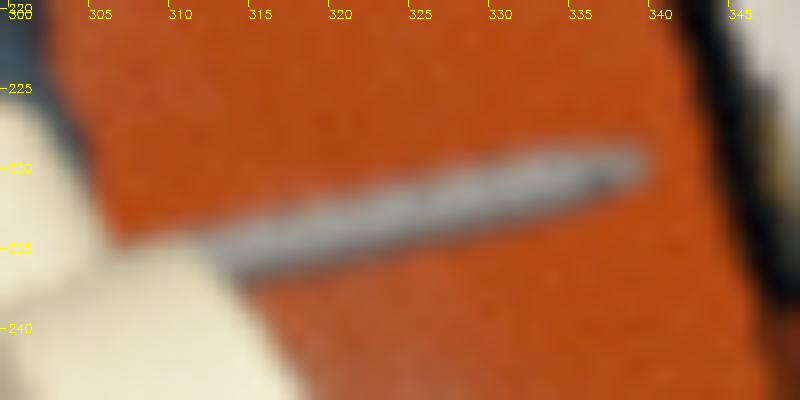

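Run:
```python
from h import *
tip=np.array([.4238,-.0213,.1196])
for a in(97.23,98.23,99.23):
  y=np.radians(a); d=-np.array([np.cos(y),np.sin(y),0]); q=proj("top",[tip-d*.06,tip-d*.012]); v=q[1]-q[0]; q2=proj("side",[tip-d*.15,tip-d*.012]); v2=q2[1]-q2[0]
  print(a,np.degrees(np.arctan2(v[1],v[0])),np.degrees(np.arctan2(v2[1],v2[0])))
for pit in(-1,1):
  y=np.radians(98.23); d=-np.array([np.cos(y),np.sin(y),np.tan(np.radians(pit))]); q2=proj("side",[tip-d*.15,tip-d*.012]); v2=q2[1]-q2[0]; print(pit,np.degrees(np.arctan2(v2[1],v2[0])))
def ang(path,name,x0,y0,x1,y1,thr):
    im=cv2.imread(path)[y0:y1,x0:x1].astype(int); sat=im.max(2)-im.min(2); m=(sat<thr)&(im.mean(2)>95)
    n,l,st,_=cv2.connectedComponentsWithStats(m.astype(np.uint8)); 
    for i in range(1,n):
        if st[i,4]>40:
            ys,xs=np.where(l==i); w=im[ys,xs].mean(1); c=np.c_[xs,ys]; vx,vy,cx,cy=cv2.fitLine(c.astype(np.float32),cv2.DIST_HUBER,0,.01,.01).ravel()
            print(name,st[i],np.degrees(np.arctan2(vy,vx)),cx+x0,cy+y0)
ang("pics/i1_top.png","top",313,222,344,240,70)
ang("pics/i1_side.png","side",246,196,272,230,60)
```

```text
97.23 -12.413905835682945 48.752430429911655
98.23 -13.416224561183377 47.239957575570784
99.23 -14.419730022914234 45.775018963873855
-1 46.12615665229953
1 48.306262955556434
top [  0   7  27  11 115] -14.703933 325.15256 233.0604
side [  0   0  25  32 168] 48.42328 257.274 212.31438
```

```bash
cp fix2.npy fix.npy
cat > goal.py <<'E'
import sys; from h import *
# TCP goal for tip at fixture (x,y,z) mm
a=[float(v) for v in sys.argv[1:4]]; p=np.load("fix.npy")
tip=F2W(a)[0]; yaw=p[2]+np.pi/2; d=-np.array([np.cos(yaw),np.sin(yaw),0]); g=tip-d*.1972-[0,0,.0495]
print("TCP",g,np.degrees(yaw))
from plan import plan
print(plan(g,np.degrees(yaw),int(sys.argv[4]),0.))
E
python3 goal.py -90 98 63 4
```

```text
TCP [0.3993 0.1669 0.0135] 98.39429513416502
[[0.0, -0.0, -0.04, -0.0019, 0.0007, 0.0141, 0.0], [0.0, -0.0, -0.04, -0.0018, 0.0007, 0.0142, 0.0], [0.0, -0.0, -0.04, -0.0019, 0.0006, 0.0141, 0.0], [0.0, -0.0, -0.04, -0.0018, 0.0007, 0.0142, 0.0]]
```

>>> {"method": "apply_moves", "body": {"steps": [[[0,0,-0.04,-0.002,0.0007,0.014,0],[0,0,-0.04,-0.002,0.0007,0.014,0],[0,0,-0.04,-0.002,0.0007,0.014,0],[0,0,-0.04,-0.0015,0.0007,0.0145,0],[0,0,0,0,0,0,0],[0,0,0,0,0,0,0]]]}}

```text
t: 10.73
tcp_pos: [0.3987, 0.1666, 0.0135]
orientation: [-179.9, 0.0, 98.4]
ft_force: [-0.6, 0.9, -0.4]
width: 0.0154
```

```bash
python3 look.py i4
python3 - <<'E'
from h import *
z(cv2.imread("pics/i4_top.png"),310,205,375,245,12,"pics/i4_t.png",5)
z(cv2.imread("pics/i4_side.png"),240,205,300,275,8.5,"pics/i4_s.png",5)
E
```

```text
10.8333 [0.3993 0.1667 0.0143] [179.9781  -0.0025  98.405 ] [-0.1981  0.5816 -1.5373] 0.01587544734322998 [ 0.031  -0.0208 -0.0162]
tip est world [ 0.4281 -0.0284  0.0638] side [[273.2398 252.7289]] top [[339.388  230.0337]]
tip in fixture mm [-90.015   97.7797  63.8446]
```

View pics/i4_s.png

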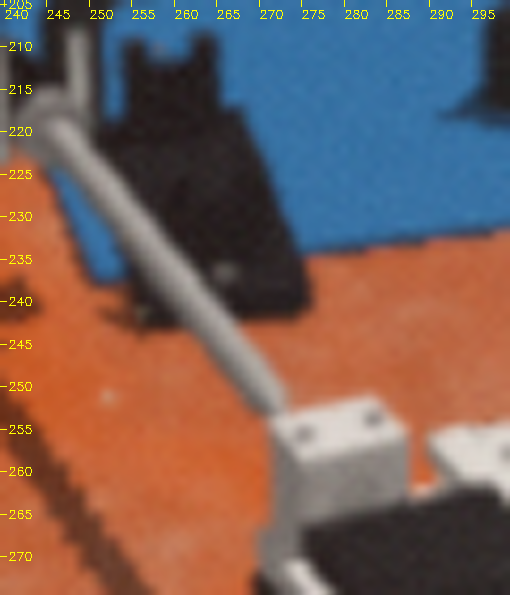

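View pics/i4_t.png

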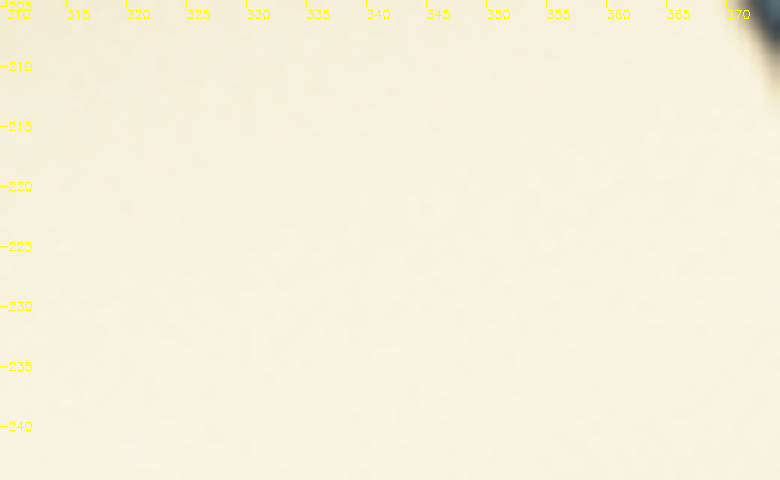

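```bash
cat > axis.py <<'E'
import sys; from h import *
from scipy.ndimage import map_coordinates
im=cv2.imread(sys.argv[1]).astype(float); n=sys.argv[2]; ys=[float(v) for v in sys.argv[3:]]
for y in ys:
    a=proj(n,F2W((-90,y,63)))[0]; b=proj(n,F2W((-90,y-5,63)))[0]; d=(b-a)/np.linalg.norm(b-a); nn=np.array([-d[1],d[0]])
    s=np.arange(-8,8.01,.25); P=a[:,None]+nn[:,None]*s
    ch=[map_coordinates(im[:,:,k],[P[1],P[0]],order=1) for k in range(3)]; C=np.array(ch)
    sat=C.max(0)-C.min(0); g=C[0]  # blue
    print(y,np.round(a,1),"mean:",np.round(C.mean(0)[::4]).astype(int),"sat",np.round(sat[::4]).astype(int))
E
python3 axis.py pics/i4_side.png side 110 130 150 170 190 210 230
```

```text
110.0 [271.  250.4] mean: [123 127 125 121 120 122 141 162 160 131 106 103 113 115 114 117 119] sat [123 118 118 120 123 114  76  29  13   9  22  65 118 135 140 140 141]
130.0 [267.3 246. ] mean: [ 39  51  69  93 107 120 143 160 150 125 103 104 113 116 119 120 120] sat [ 16  37  64  98 115 114  69  25  12  12  29  78 121 132 132 130 131]
150.0 [263.8 241.8] mean: [ 41  41  42  39  36  59 116 156 149 122  99 100 110 121 119 117 118] sat [  7   8   8   9   9   9  10  12  11  13  25  75 115 128 130 132 131]
170.0 [260.5 237.8] mean: [ 31  33  31  34  38  62 131 161 145 118  85  52  44  57  64  62  75] sat [ 7  9 11 11  9 10 11 12 10 10 10  9 11 21 36 61 85]
190.0 [257.2 234. ] mean: [ 34  34  35  34  35  58 114 155 141 113  80  54  64  74  75  86 107] sat [  8   9  10  10  11   9  11  12  11  10   7  10  36  36  13  56 109]
210.0 [254.1 230.2] mean: [ 41  39  38  37  41  68 127 154 140 108  97 105 111 104  89  79 101] sat [  7   9   8   9   9   8   9  12  11   3  35  90 104  89  34  43 105]
230.0 [251.1 226.6] mean: [ 34  40  40  41  42  79 135 157 138 108 100 105  99  90 109 130 130] sat [  9   8   7   7   9  10  12  13  12   2  40  84  83  14  80 113 121]
```

>>> {"method": "apply_moves", "body": {"steps": [[[0,0,0,-0.005,0,0,0],[0,0,0,-0.005,0,0,0],[0,0,0,-0.005,0,0,0],[0,0,0,-0.005,0,0,0],[0,0,0,-0.005,0,0,0],[0,0,0,0,0,0,0]]]}}

```text
t: 11.33
tcp_pos: [0.4028, 0.1407, 0.014]
orientation: [180.0, 0.0, 98.3]
ft_force: [-1.2, 0.3, -0.4]
width: 0.0159
```

>>> {"method": "apply_moves", "body": {"steps": [[[0,0,0,-0.005,0,0,0],[0,0,0,-0.005,0,0,0],[0,0,0,-0.005,0,0,0],[0,0,0,0,0,0,0]]]}}

```text
t: 11.67
tcp_pos: [0.405, 0.126, 0.0139]
orientation: [-180.0, 0.0, 98.4]
ft_force: [-0.6, 1.1, -1.3]
width: 0.0157
```

```bash
python3 look.py i5;python3 axis.py pics/i5_side.png side 90 100 110 130 150 170 190
python3 - <<'E'
from h import *
z(cv2.imread("pics/i5_side.png"),240,215,310,285,8,"pics/i5_s.png",5)
E
```

```text
11.7667 [0.4049 0.1266 0.0139] [-179.9958    0.0001   98.36  ] [ 0.1327  0.3335 -1.1771] 0.01577341650929485 [ 0.0511  0.018  -0.0145]
tip est world [ 0.4336 -0.0685  0.0634] side [[281.0456 262.5827]] top [[354.7326 226.5409]]
tip in fixture mm [-90.4955  57.2815  63.3642]
90.0 [274.7 254.9] mean: [123 128 135 156 173 196 204 200 180 181 162 128 116 118 119 116 115] sat [122 116 107  81  61  33  21  13  11  12  12  24  57 108 142 155 158]
100.0 [272.8 252.6] mean: [122 122 122 123 123 133 156 165 160 149 142 123 116 120 120 116 116] sat [124 125 124 120 113  92  48  17  13  12  26  75 125 137 143 147 152]
110.0 [271.  250.4] mean: [123 128 127 124 119 131 154 161 144 117 103 109 116 116 114 116 118] sat [123 116 117 119 122  91  41  17  11  11  45  98 130 136 138 139 139]
130.0 [267.3 246. ] mean: [ 40  50  67  94 108 130 158 163 142 118 105 110 116 118 119 118 120] sat [ 16  36  65  99 112  94  41  14  11  17  51 111 130 131 130 130 131]
150.0 [263.8 241.8] mean: [ 44  43  41  41  43  70 129 154 139 111  90  97 107 118 118 119 120] sat [  9   9   8   8  10   8  10  10  10  13  35  90 118 126 131 131 129]
170.0 [260.5 237.8] mean: [ 32  33  33  34  42  74 136 155 136 104  72  45  42  56  62  66  80] sat [11 10  8  8 10 10 10 12 10  9  7 10 14 23 38 62 85]
190.0 [257.2 234. ] mean: [ 35  33  32  32  43  88 142 155 132  99  68  50  62  71  75  87 106] sat [  8   9  10  10  10   9  11  13  12  10   6  10  36  38  12  54 107]
```

View pics/i5_s.png

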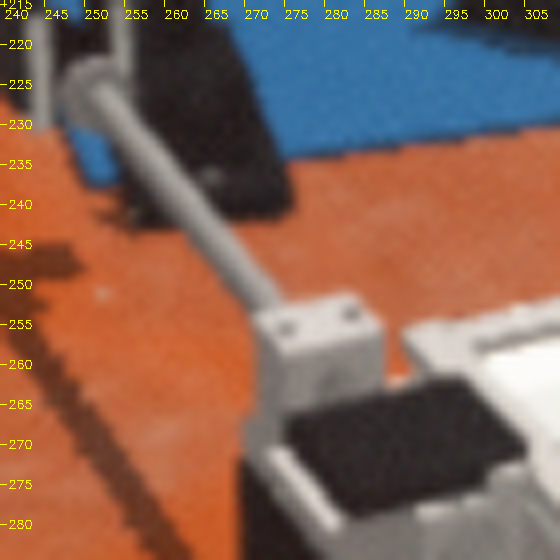

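>>> {"method": "apply_moves", "body": {"steps": [[[0,0,0,-0.008,0,0,0],[0,0,0,-0.008,0,0,0],[0,0,0,-0.008,0,0,0],[0,0,0,-0.008,0,0,0],[0,0,0,-0.008,0,0,0],[0,0,0,0,0,0,0]]]}}

```text
t: 12.27
tcp_pos: [0.411, 0.0858, 0.0139]
orientation: [180.0, 0.0, 98.3]
ft_force: [-0.1, 0.7, -0.3]
width: 0.0157
```

>>> {"method": "apply_moves", "body": {"steps": [[[0,0,0,-0.008,0,0,0],[0,0,0,-0.008,0,0,0],[0,0,0,-0.008,0,0,0],[0,0,0,-0.008,0,0,0],[0,0,0,-0.008,0,0,0],[0,0,0,0,0,0,0]]]}}

```text
t: 12.77
tcp_pos: [0.4168, 0.0463, 0.0139]
orientation: [180.0, 0.0, 98.3]
ft_force: [-0.2, 0.6, -0.2]
width: 0.0154
```

```bash
python3 look.py i6
python3 - <<'E'
from h import *
z(cv2.imread("pics/i6_side.png"),240,215,330,310,6.3,"pics/i6_s.png",5)
E
```

```text
12.8667 [0.4166 0.0473 0.0139] [179.9999  -0.0012  98.3363] [-0.4402 -0.2311 -0.6616] 0.01601997940926032 [ 0.0112  0.061  -0.0235]
tip est world [ 0.4452 -0.1478  0.0634] side [[299.0997 284.2282]] top [[384.8803 219.2872]]
tip in fixture mm [-90.5879 -22.8404  63.3825]
```

View pics/i6_s.png

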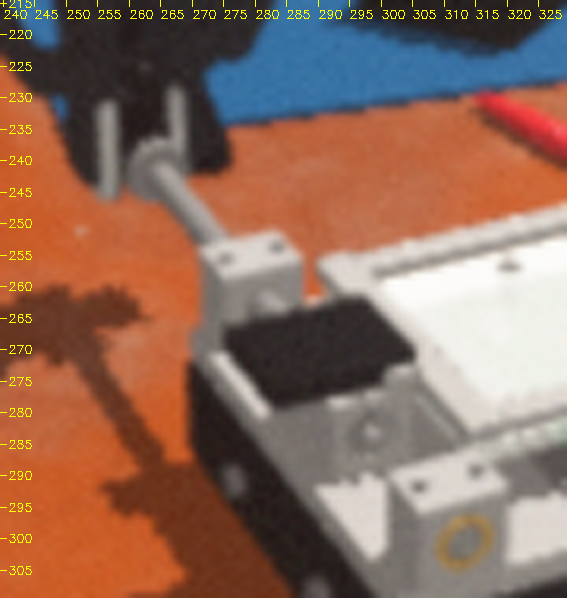

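>>> {"method": "apply_moves", "body": {"steps": [[[0,0,0,-0.008,0,0,0],[0,0,0,-0.008,0,0,0],[0,0,0,-0.008,0,0,0],[0,0,0,-0.005,0,0,0],[0,0,0,0,0,0,0]]]}}

```text
t: 13.28
tcp_pos: [0.4209, 0.0179, 0.0139]
orientation: [-180.0, 0.0, 98.3]
ft_force: [-0.1, -0.8, 0.3]
width: 0.0158
```

```bash
python3 look.py i7
python3 - <<'E'
from h import *
z(cv2.imread("pics/i7_side.png"),285,265,330,310,13,"pics/i7_s.png",5)
print(proj("side",F2W([(-90,-30,63),(-90,-40,63),(-90,-50,63),(-90,-55,63),(-90,-75,63)])))
E
```

```text
13.3833 [0.4208 0.0186 0.0139] [-179.9997    0.0028   98.3473] [-1.4052 -0.1417 -0.6218] 0.015740786219966708 [-0.1307  0.1232 -0.1203]
tip est world [ 0.4494 -0.1765  0.0634] side [[306.5244 293.086 ]] top [[395.7192 216.6532]]
tip in fixture mm [-90.5536 -51.822   63.3707]
[[301.1871 286.4641]
 [303.7303 289.5022]
 [306.3345 292.6133]
 [307.6602 294.197 ]
 [313.127  300.7278]]
```

View pics/i7_s.png

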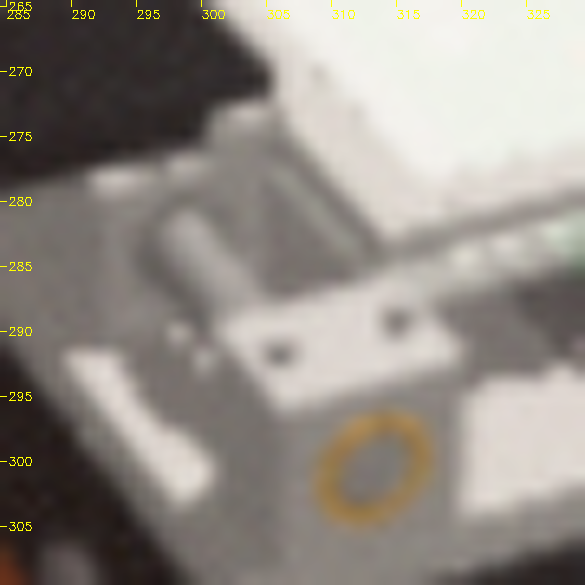

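>>> {"method": "apply_moves", "body": {"steps": [[[0,0,0,-0.004,0,0,0],[0,0,0,-0.004,0,0,0],[0,0,0,-0.004,0,0,0],[0,0,0,-0.004,0,0,0],[0,0,0,0,0,0,0]]]}}

```text
t: 13.8
tcp_pos: [0.423, 0.0024, 0.0138]
orientation: [-180.0, 0.0, 98.4]
ft_force: [-2.8, -6.0, -0.6]
width: 0.0158
```

>>> {"method": "apply_moves", "body": {"steps": [[[0,0,0,-0.004,0,0,0],[0,0,0,-0.004,0,0,0],[0,0,0,-0.004,0,0,0],[0,0,0,0,0,0,0]]]}}

```text
t: 14.13
tcp_pos: [0.4245, -0.0093, 0.0138]
orientation: [-180.0, -0.0, 98.4]
ft_force: [-4.8, -6.1, 0.0]
width: 0.0158
```

```bash
python3 look.py i8
python3 - <<'E'
from h import *
z(cv2.imread("pics/i8_side.png"),255,225,335,310,7,"pics/i8_s.png",5)
E
```

```text
14.2333 [ 0.4246 -0.0093  0.0138] [-179.9635    0.0208   98.3953] [-6.0497 -7.5722 -0.0055] 0.015812146043701288 [-1.1917  0.8202  0.0375]
tip est world [ 0.4534 -0.2044  0.0633] side [[314.1305 302.3678]] top [[406.2569 214.1886]]
tip in fixture mm [-90.7572 -80.0117  63.3276]
```

View pics/i8_s.png

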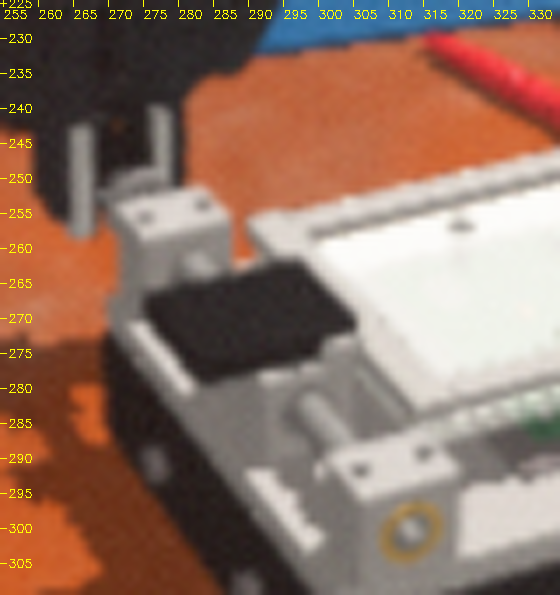

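>>> {"method": "apply_moves", "body": {"steps": [[[0,0,0,0,0.0008,0,0],[0,0,0,0,0,0,0],[0,0,0,0,0,0,0]]]}}

```text
t: 14.48
tcp_pos: [0.4246, -0.0092, 0.0138]
orientation: [-179.9, 0.0, 98.4]
ft_force: [-8.9, -12.5, 1.4]
width: 0.0161
```

```bash
python3 -c "
from rig import sensors
s=sensors.state();print(s['tcp_pos'],s['orientation'],s['ft_force'],s['moment'])"
```

```text
[ 0.42459782 -0.00921635  0.01377583] [-1.79888971e+02  1.94136823e-02  9.84183811e+01] [ -8.94958599 -12.45125977   1.4200237 ] [-1.94139908  1.32727909  0.0645716 ]
```

>>> {"method": "apply_moves", "body": {"steps": [[[0,0,0,0,-0.0012,0,0],[0,0,0,0,-0.0011,0,0],[0,0,0,0,0,0,0]]]}}

```text
t: 14.73
tcp_pos: [0.424, -0.0092, 0.014]
orientation: [179.9, 0.0, 98.4]
ft_force: [0.1, -0.6, -0.7]
width: 0.0155
```

```bash
cat > st.py <<'E'
from h import *
from rig import sensors
s=sensors.state(); p=np.load("fix.npy")
print(s["t"],s['tcp_pos'],s['orientation'],"Ffix",Rz(p[2]).T@s['ft_force'],"M",Rz(p[2]).T@s['moment'],s["width"])
y=np.radians(s["orientation"][2]); d=-np.array([np.cos(y),np.sin(y),0]); tip=s["tcp_pos"]+[0,0,.0495]+d*.1972
print("tip fix",1e3*Rz(p[2]).T@(tip-[p[0],p[1],0]))
E
python3 st.py
```

```text
14.7333 [ 0.424  -0.0092  0.014 ] [179.9301   0.023   98.3911] Ffix [ 0.0016 -0.6096 -0.6849] M [-0.0231 -0.1036  0.0967] 0.015513646101457048
tip fix [-91.3071 -79.7864  63.4899]
```

Forces relieved. Continue home in small steps (about 15 mm remaining).

>>> {"method": "apply_moves", "body": {"steps": [[[0,0,0,-0.003,0,0,0],[0,0,0,-0.003,0,0,0],[0,0,0,0,0,0,0]]]}}

```text
t: 14.98
tcp_pos: [0.4248, -0.0154, 0.0139]
orientation: [180.0, 0.0, 98.4]
ft_force: [1.4, -0.3, -0.5]
width: 0.016
```

```bash
python3 st.py
```

```text
14.9833 [ 0.4248 -0.0154  0.0139] [179.9553   0.0181  98.3887] Ffix [ 1.3532 -0.4899 -0.4769] M [-0.0977 -0.1092  0.2387] 0.01603771598088456
tip fix [-91.3958 -86.1032  63.4459]
```

>>> {"method": "apply_moves", "body": {"steps": [[[0,0,0,-0.003,0,0,0],[0,0,0,-0.003,0,0,0],[0,0,0,0,0,0,0]]]}}

```text
t: 15.23
tcp_pos: [0.4254, -0.0213, 0.0139]
orientation: [180.0, 0.0, 98.4]
ft_force: [2.2, -0.4, -1.1]
width: 0.0162
```

```bash
python3 st.py
```

```text
15.2333 [ 0.4254 -0.0213  0.0139] [179.9796   0.0106  98.3782] Ffix [ 2.1221 -0.7656 -1.0959] M [-0.1638 -0.23    0.2747] 0.016209023192081062
tip fix [-91.7057 -92.0599  63.3974]
```

>>> {"method": "apply_moves", "body": {"steps": [[[0,0,0,-0.0015,0,0,0],[0,0,0,-0.001,0,0,0],[0,0,0,0,0,0,0]]]}}

```text
t: 15.48
tcp_pos: [0.4256, -0.0235, 0.0139]
orientation: [180.0, 0.0, 98.4]
ft_force: [1.6, -0.4, -1.7]
width: 0.016
```

```bash
python3 st.py
```

```text
15.4833 [ 0.4256 -0.0235  0.0139] [179.9937   0.0041  98.39  ] Ffix [ 1.4978 -0.6723 -1.6834] M [-0.1675 -0.2232  0.1987] 0.015977072812951416
tip fix [-91.8234 -94.1796  63.3782]
```

>>> {"method": "apply_moves", "body": {"steps": [[[0,0,0,-0.001,0,0,0],[0,0,0,-0.001,0,0,0],[0,0,0,0,0,0,0]]]}}

```text
t: 15.73
tcp_pos: [0.4256, -0.0247, 0.0139]
orientation: [-180.0, -0.1, 98.4]
ft_force: [2.7, 12.1, 0.4]
width: 0.0156
```

```bash
python3 st.py; python3 look.py j1
python3 - <<'E'
from h import *
z(cv2.imread("pics/j1_side.png"),255,225,335,310,7,"pics/j1_s.png",5)
E
```

```text
15.7333 [ 0.4256 -0.0247  0.0139] [-179.9921   -0.0573   98.3605] Ffix [ 4.4874 11.5847  0.3567] M [ 1.7867 -0.678   0.2098] 0.015625308014659608
tip fix [-92.0822 -95.3762  63.3571]
15.8333 [ 0.4256 -0.0247  0.0139] [-179.9869   -0.0468   98.3761] [ 2.4757 11.3213  0.384 ] 0.015562311529181702 [ 1.8132 -0.3409  0.1848]
tip est world [ 0.4543 -0.2198  0.0634] side [[317.8443 307.8778]] top [[412.1426 213.288 ]]
tip in fixture mm [-92.0703 -95.3892  63.3591]
```

View pics/j1_s.png

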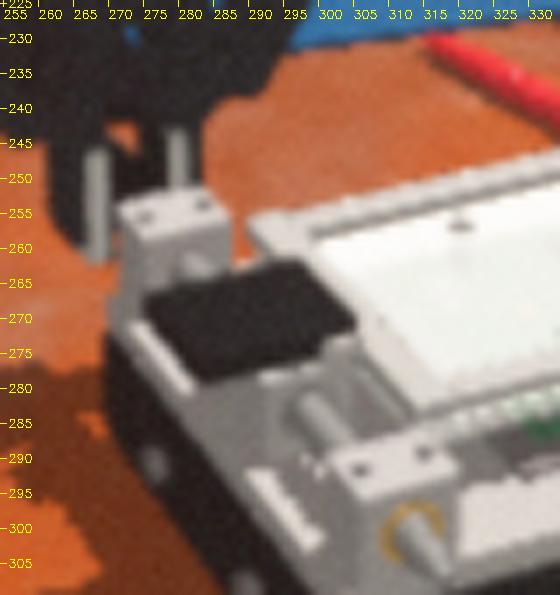

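>>> {"method": "apply_moves", "body": {"steps": [[[0,0,0,-0.0004,0.0006,0,0],[0,0,0,0,0,0,0],[0,0,0,0,0,0,0],[0,0,0,0,0,0,0],[0,0,0,0,0,0,0],[0,0,0,0,0,0,0]]]}}

```text
t: 16.33
tcp_pos: [0.4256, -0.0247, 0.0138]
orientation: [-179.9, -0.1, 98.4]
ft_force: [0.7, 14.0, 2.9]
width: 0.0158
```

```bash
python3 st.py; python3 look.py j2
python3 - <<'E'
from h import *
z(cv2.imread("pics/j2_side.png"),290,270,335,315,13,"pics/j2_s.png",5)
for y in(-90,-93,-95,-97): print(y,proj("side",F2W((-90,y,63))))
E
```

```text
16.3333 [ 0.4256 -0.0247  0.0138] [-179.9251   -0.0787   98.3747] Ffix [ 2.6992 13.7632  2.9193] M [ 2.2044 -0.4034  0.1762] 0.015791341590171058
tip fix [-92.0933 -95.3854  63.3057]
16.4333 [ 0.4256 -0.0247  0.0138] [-179.9283   -0.0784   98.3741] [ 0.2308 14.0707  3.2867] 0.015696796447262434 [ 2.3101 -0.0524  0.1913]
tip est world [ 0.4543 -0.2198  0.0633] side [[317.836  307.9015]] top [[412.1361 213.2961]]
tip in fixture mm [-92.0811 -95.3838  63.3125]
-90 [[317.4082 305.8422]]
-93 [[318.2839 306.8883]]
-95 [[318.8714 307.5902]]
-97 [[319.4619 308.2957]]
```

View pics/j2_s.png

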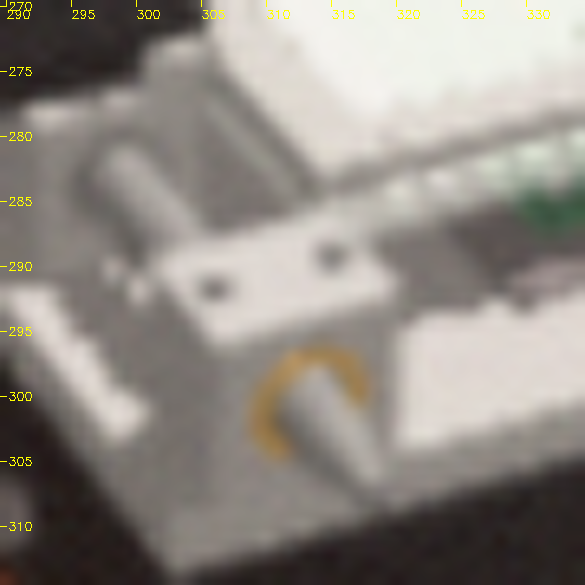

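View pics/j2_side.png

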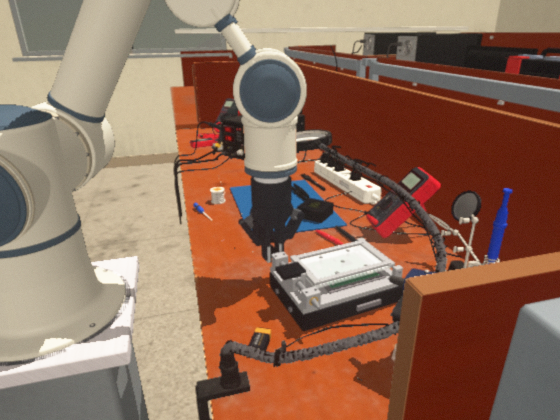

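View pics/j2_top.png

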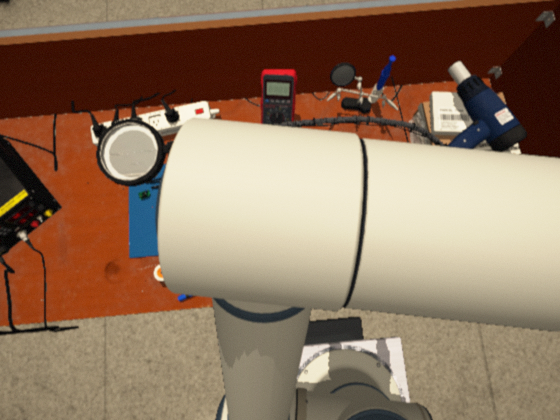

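```bash
python3 -c "
from rig import env
print(env.finish_job())"
```

```text
the job is handed in; nothing more can be done
None
```

The fixture is ready for a test run. The lid is fully down, and the locking rod is threaded from the left through the near bushing, the lug and the far bushing. I handed the job in at about 16.4 s, with the gripper still holding the rod home by its handle.

- **Rod home:** the rod stopped firmly after its full travel, with a steady 14 N or so along its axis. By the arm's position the nose is about 95 mm past the fixture centre, where it should be with the collar seated. In the side picture it sticks out of the far bushing to within about 1 mm of that.
- **Collar not seen:** the left block hides the collar in the side view, and the arm blocks the top view. Contact with the block is judged from force and position only.
- **Lid:** it matched the fully-down outline in both views before I inserted the rod, and the rod then went through the lug freely.
- **Loose things:** I did not touch the tin, spool, carton or battery. In the last side picture, all four are where they started.

Two checks disagreed:
- **Fingertip position:** the visible fingertips are about 32 mm short of the reported tool point, so I set heights from the images and from contact.
- **Side load:** a force of about 15 N built up in the far bushing. Moving the grip sideways about 1.5 mm cleared it, and it was about 3 N in the final hold. My estimate of the rod's sideways position ended 2 mm off the nominal axis, within the fit and camera error.

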